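# Stack a steriliser load on the autoclave tray

## Task

Build the steriliser load on the steel autoclave tray. Lay the blue cassette flat on the black pad in the middle of the tray, lengthways with the tray; stack the green cassette squarely and centred on the blue one, then the yellow basket squarely and centred on the green one, and last stand the black-lidded pot upright inside the basket. Leave the red cassette and the white-lidded pot where they are.

Things in the scene. Friction and masses are not known exactly. Their poses are not given: they have to be found in the camera images.
- tray_pad (a point): Centre of the top of the black rubber pad in the middle of the fixed steel autoclave tray. Tray 230 long (x) by 150 wide (y), with a 12 high rim, 3 thick; pad 150 x 70, its top 5 above the counter. x along the tray's length, z up. The tray does not move when pushed. (Sizes in mm.)
- blue_mid (a point): Blue instrument cassette: flat closed steel box with a slotted lid, blue ends and a blue stripe along the lid; 140 long (its x), 60 wide (its y), 28 high, flat top and bottom. Loose, about 0.4 kg, lies flat on a mat. The point is its centre, half-way up; x along its length, z up. (Sizes in mm.)
- green_mid (a point): Green instrument cassette: flat closed steel box with a slotted lid, green ends and a green stripe along the lid; 115 long (its x), 56 wide (its y), 25 high, flat top and bottom. Loose, about 0.3 kg, lies flat on a mat. The point is its centre, half-way up; x along its length, z up. (Sizes in mm.)
- basket_mid (a point): Yellow open-topped instrument basket: rectangular, 95 long (its x), 54 wide (its y), 24 high outside, walls and floor 3 thick (inside 89 x 48, 21 deep), rigid, flat bottom. Loose, about 0.15 kg, open side up on a mat. The point is its centre, half-way up the outside; x along its length, z up. (Sizes in mm.)
- pot_black_mid (a point): Small round steel pot with a black lid, upright: diameter 34, 45 high over the lid, loose, about 0.08 kg. The point is its centre, half-way up; z up. (Sizes in mm.)
- red_mid (a point): Red instrument cassette: flat closed steel box with a slotted lid, red ends and a red stripe along the lid; 115 long (its x), 56 wide (its y), 25 high, flat top and bottom. Loose, about 0.3 kg, lies flat on a mat. The point is its centre, half-way up; x along its length, z up. To be left alone. (Sizes in mm.)
- pot_white_mid (a point): Small round steel pot with a white lid, same size as the black-lidded one (diameter 34, 45 high), loose, upright. The point is its centre, half-way up. To be left alone. (Sizes in mm.)
There are look-alikes about, which are no part of the job. Leave any purple look-alike of the part that bears blue_mid alone. There is more than one size of the part that bears basket_mid; the job needs the larger.

How it is judged:
By the outcome, as a careful person would: the job done as asked, in the order asked, and still so for the second after the job is handed in, with the robot touching nothing.
It also fails if it takes over 128 s, if anything falls off the work surface, if the arm or the gripper's body presses on something with over 40 N, if the wrist force passes 120 N, or if a joint passes its speed limit or range.

## Robot

A 6-joint arm with a two-finger parallel gripper is mounted at the origin on the work surface. World frame = base frame: x ahead of the robot, y to its left, z up, the work surface at z = 0. Lengths are in m, angles in rad, forces in N, time in s.
With the tool pointing down it reaches from about 0.275 to 0.875 m from the base axis. Payload 12.5 kg.
Tool frame: the origin (TCP) lies between the finger pads; the fingertips stand nose_length ahead of it and the grasp point (between the pads) is the TCP (nose_length is the distance from the TCP to the fingertips, in m); z points along the fingers, y is the direction in which the jaws open and shut (so a half turn about z gives the same grasp; the last joint's range is limited). The gripper opens to 85 mm and grips with 20 to 120 N. Pads are 22 mm wide; open, the fingers measure 114 mm over their backs; the gripper's body (76 mm by 85 mm) begins 54 mm behind the grasp point. The pads swing forward as they close: fully open they stand 13 mm farther back than shut.
Start: joints at [1.254, 0.351, 1.652, -0, 1.139, -0.085], TCP at [0.126, 0.535, 0.25] pointing down, gripper open.
Joint ranges: [-2.75, 2.75], [-0.79, 2.1], [0.01, 2.65], [-1.57, 4.71], [0.07, 3.14], [-2.87, 2.87]. Speed limits (rad/s): [2.22, 2.22, 2.79, 3.14, 3.14, 3.14].

## Interface

Orientations are given as a rotation vector (axis times angle).
In Python, from cell import state, capture, camera_info, hand_in, nose_length gives the robot as it stands.
- The arm moves only by the shell command python3 -m inch 'ROWS' [OPENING] [FORCE]. ROWS is JSON, a list of rows, each a list of 4 numbers: the shift along the tool's x, y, z each as a share of 40 cm, from -1 to 1, then the turn about the tool's z as a share of 8 degrees, from -1 to 1. A call has exactly 8 rows; each row shifts and turns the commanded pose from where the row before left it, along the tool's axes as they then stand; what a row does not reach is not made up. A row lasts 1/10 s, in which the tool goes at most 50 mm and 8.59 degrees, less where a joint would pass 70% of its speed; a pose out of reach is approached as far as the arm can. A call with a number of a shift or a turn outside -1 to 1 is refused whole. A call with a gripper value outside its range is refused whole. OPENING is the closure, from 0 (fully open) to 1 (shut), set as the call begins (- or left out, the last holds). The fingers move at their own pace and stop on an object; FORCE is the grip in N (left out, the last holds). Time passes only in rows, so rows that do not move let the fingers close, or fill a call up. It gives the time, the measured TCP pose, the force and the opening at its end, in the units of the state.
- state(): the state, without advancing time (a new reading comes with each control period).
- capture(name): name is "scene" or "top" or "wrist"; returns the picture (480x640x3 uint8, red, green, blue); there is no depth.
- camera_info(name): a dict with "fx", "fy", "cx", "cy" (pixels), "rvec" (rotation vector, rad) and "tvec" (3), from world to camera coordinates, as OpenCV has them. Camera axes: x right, y down, z forward; pixel columns grow to the right and rows downward; lengths in m; the calibration is good to about 2 mm. A picture is of the moment at which its call begins: read the wrist's pose just before it. camera_info takes no time and is no camera call; for the wrist camera it gives the pose at the moment of the call.
- hand_in(): hands the job in, once; it reports no verdict.
The state is a dict: "t": time; "q": joint angles; "dq": joint speeds; "effort": joint torques, N m; "eef_pos": TCP position; "ee_rot": TCP orientation; "force": force on the tool from outside, world axes, zero at the start; "torque": the same for the moment, N m; "grip_width": finger opening in m.
Only numpy, scipy, OpenCV 4.12 (cv2) and the standard library are available. Lean on these libraries where they do the work, as an engineer would, in place of code of your own. Each camera call takes 0.05 s, during which the arm holds its last target.

## Working session

There is one attempt and no reset: what is moved stays moved. The work goes in short steps, Python scripts to look and compute and a shell command to move; the robot and the scene stay as the last step left them, time stands still between calls to the robot, and variables do not carry over. Pictures are saved under pics/ and viewed, and the job is handed in when it is done.

```bash
ls; mkdir -p pics; python3 - <<'E'
from cell import *
import cv2
print(state(), nose_length)
for n in ("scene","top"):
    im=capture(n); cv2.imwrite(f"pics/{n}0.png",im[:,:,::-1]); print(n,camera_info(n))
print(camera_info("wrist"))
E
```

```text
pics
{'t': 0.0, 'q': array([ 1.25438387e+00,  3.51263991e-01,  1.65244919e+00, -5.51133975e-06,
        1.13912461e+00, -8.45829596e-02]), 'dq': array([ 0.00132429,  0.00135643, -0.00061613,  0.00129281,  0.00130138,
        0.00044232]), 'effort': array([ 2.11201543e-03, -5.06091857e+01, -2.91415608e+01,  1.88549353e-05,
        4.45709971e-03, -1.29890287e-05]), 'eef_pos': array([0.12623234, 0.53498243, 0.24973368]), 'ee_rot': array([-3.63310198e-01, -3.12026909e+00,  1.91809656e-03]), 'force': array([-0.02890857, -0.63424305, -0.25429945]), 'torque': array([-0.01358111, -0.02550479, -0.01154594]), 'grip_width': 0.08552067904484648} 0.019
scene {'fx': 513.3867372596525, 'fy': 513.3867372596525, 'cx': 323.2282577203285, 'cy': 240.13616978442323, 'rvec': array([ 1.64789965,  1.71814501, -0.81397045]), 'tvec': array([-0.08369508, -0.23435275,  1.49804136])}
top {'fx': 607.9033042559955, 'fy': 607.9033042559955, 'cx': 322.65440582588315, 'cy': 241.60936385000346, 'rvec': array([ 2.12565022, -2.13093132,  0.214671  ]), 'tvec': array([0.08692632, 0.447265  , 1.54645287])}
{'fx': 419.63018976653365, 'fy': 419.63018976653365, 'cx': 316.69324012650833, 'cy': 236.74300326047677, 'rvec': array([-2.25012839, -1.78298758, -0.29173481]), 'tvec': array([-0.54922836, -0.04160941,  0.38095288])}
```

View pics/scene0.png

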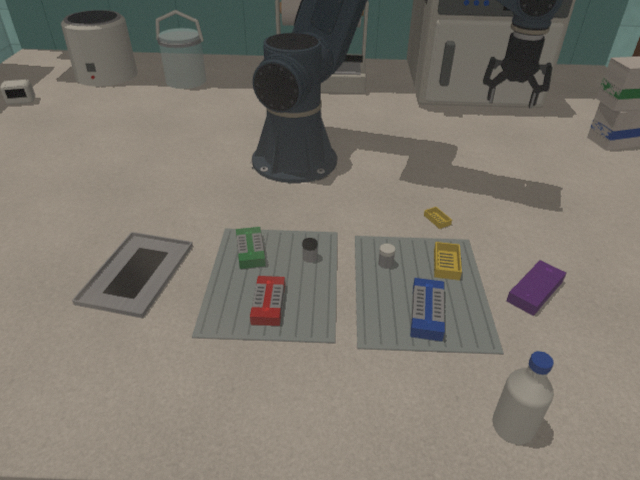

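View pics/top0.png

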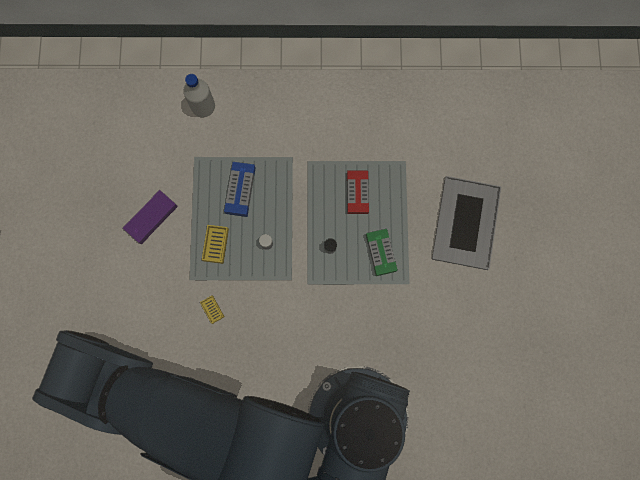

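The top view shows the following:
- Blue cassette at (240,189). The only possible confusion is the purple block at (150,217).
- Larger yellow basket at (215,244), with the small look-alike at (212,309).
- Green cassette at (382,252) and red cassette at (358,192).
- Black pot at (330,245) and white pot at (265,241).
- Tray pad at (466,223).

Next I measure by fitting silhouettes and check the choice in a close crop.

```bash
cat > h.py <<'E'
import numpy as np, cv2
from scipy.optimize import minimize
from scipy.spatial.transform import Rotation as R
from cell import *
def proj(P,ci):
    K=np.array([[ci['fx'],0,ci['cx']],[0,ci['fy'],ci['cy']],[0,0,1.]])
    return cv2.projectPoints(np.asarray(P,float).reshape(-1,1,3),ci['rvec'],ci['tvec'],K,None)[0].reshape(-1,2)
def ray(uv,z,ci):
    Rm=cv2.Rodrigues(ci['rvec'])[0]; C=-Rm.T@ci['tvec']
    d=Rm.T@np.array([(uv[0]-ci['cx'])/ci['fx'],(uv[1]-ci['cy'])/ci['fy'],1.])
    return C+d*(z-C[2])/d[2]
def cmask(im,col):
    h=cv2.cvtColor(im,cv2.COLOR_RGB2HSV); H,S,V=[h[...,i].astype(int) for i in range(3)]
    return {'blue':(H>105)&(H<125)&(S>120),'green':(H>45)&(H<80)&(S>110),'yellow':(H>18)&(H<34)&(S>130),
     'red':((H<6)|(H>174))&(S>140),'black':(V<45),'white':(S<40)&(V>150)}[col].astype(np.uint8)
def blobs(m,mina=40):
    n,l,s,c=cv2.connectedComponentsWithStats(m)
    return [(s[i][4],c[i].round(1),s[i][:4]) for i in range(1,n) if s[i][4]>=mina],l
def box(x,y,yaw,L,W,z0,z1):
    c,s=np.cos(yaw),np.sin(yaw)
    return np.array([[x+c*a*L/2-s*b*W/2,y+s*a*L/2+c*b*W/2,z] for z in(z0,z1) for a in(-1,1) for b in(-1,1)])
def fit(hull,ci,L,W,z0,z1,x0):
    # hull: Nx2 px (outer silhouette of item); match by filled-area IoU at 8x
    hull=np.asarray(hull,float).reshape(-1,2); mn=hull.min(0)-12; S=8 if np.ptp(hull,0).max()<150 else 3
    sz=((np.ptp(hull,0)+24)*S).astype(int)[::-1]
    def fill(p):
        m=np.zeros(sz,np.uint8); q=cv2.convexHull((((p-mn+0.0)*S)*16).round().astype(np.int32)); cv2.fillConvexPoly(m,q,1,shift=4); return m
    A=fill(hull)
    def cost(v):
        B=fill(proj(box(v[0],v[1],v[2],L,W,z0,z1),ci)); return 1-(A&B).sum()/max((A|B).sum(),1)
    best=None
    for y in x0[2]:
        v=np.array([x0[0],x0[1],y]); r=minimize(cost,v,method='Nelder-Mead',options=dict(initial_simplex=[v,v+[.006,0,0],v+[0,.006,0],v+[0,0,.15]],xatol=1e-5,fatol=1e-5,maxiter=300))
        if best is None or r.fun<best.fun: best=r
    return best.x,best.fun
def pixhull(mask):
    ys,xs=np.nonzero(mask); P=np.concatenate([np.c_[xs+a,ys+b] for a in(-.5,.5) for b in(-.5,.5)])
    return cv2.convexHull(P.astype(np.float32)).reshape(-1,2)
DIM=dict(blue=(.14,.06,.028),green=(.115,.056,.025),red=(.115,.056,.025),yellow=(.095,.054,.024))
E
python3 - <<'E'
from h import *
im=cv2.imread('pics/top0.png')[:,:,::-1].copy(); ci=camera_info('top')
for c in DIM:
    m=cmask(im,c); b,l=blobs(m); print(c,b)
for c in ('black','white'):
    m=cmask(im,c); m[:, :190]=0; m[:150]=0;m[285:]=0; print(c,blobs(m)[0])
cv2.imwrite('pics/crop0.png',cv2.resize(im[150:330,120:510],None,fx=2,fy=2,interpolation=cv2.INTER_CUBIC)[:,:,::-1])
E
```

```text
blue [(np.int32(124), array([191.4,  80. ]), array([186,  74,  12,  13], dtype=int32)), (np.int32(553), array([239.1, 188.6]), array([224, 162,  31,  54], dtype=int32))]
green [(np.int32(402), array([381. , 250.2]), array([367, 229,  30,  46], dtype=int32))]
red [(np.int32(496), array([357.7, 193. ]), array([347, 171,  22,  43], dtype=int32))]
yellow [(np.int32(649), array([214.8, 243.6]), array([202, 225,  27,  38], dtype=int32)), (np.int32(275), array([211.5, 309.1]), array([200, 296,  24,  28], dtype=int32))]
black [(np.int32(1196), array([466.3, 221.9]), array([450, 194,  33,  58], dtype=int32)), (np.int32(112), array([330.2, 244.5]), array([324, 239,  13,  12], dtype=int32))]
white []
```

View pics/crop0.png

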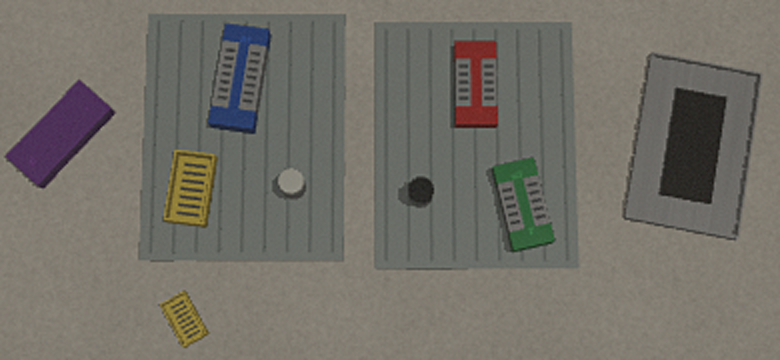

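```bash
cat > meas.py <<'E'
from h import *
def measure(im,ci,mat=0.002):
    out={}
    for c,(L,W,H) in DIM.items():
        m=cmask(im,c); n,l,s,ce=cv2.connectedComponentsWithStats(m)
        cand=[i for i in range(1,n) if s[i][4]>=200 and ce[i][1]>150]
        i=max(cand,key=lambda i:s[i][4]); x0=ray(ce[i],mat+H/2,ci)
        v,f=fit(pixhull(l==i),ci,L,W,mat,mat+H,(x0[0],x0[1],np.radians([0,45,90,135])))
        out[c]=v; print(c,v[:2].round(4),'yaw',np.degrees(v[2]).round(1),'1-IoU',round(f,3))
    return out
E
python3 - <<'E'
from meas import *
im=cv2.imread('pics/top0.png')[:,:,::-1].copy(); ci=camera_info('top')
measure(im,ci)
m=cmask(im,'black'); b,l=blobs(m); 
for a,c,s in b:
    if 320<c[0]<500 and 190<c[1]<260: 
        i=l[int(c[1]),int(c[0])]
        if a>1000:
            h=pixhull(l==i); print('pad',fit(h,ci,.15,.07,.0049,.005,(*ray(c,.005,ci)[:2],np.radians([0,90]))), [ray(p,.005,ci).round(4)[:2] for p in cv2.boxPoints(cv2.minAreaRect(h))])
        else: print('pot',ray(c,.047,ci), ray(c,.03,ci))
# tray outline
g=cv2.cvtColor(im,cv2.COLOR_RGB2HSV)
print('white',ray((265.5,240.5),.047,ci))
Rm=cv2.Rodrigues(ci['rvec'])[0]; print('cam',-Rm.T@ci['tvec'])
for p in [(445,177.5),(500,186),(487.5,269),(432,260)]: print('rim',ray(p,.012,ci))
E
```

```text
blue [0.5987 0.3094] yaw -7.9 1-IoU 0.02
green [ 0.4257 -0.0699] yaw 12.2 1-IoU 0.034
red [ 0.589 -0.009] yaw 0.6 1-IoU 0.022
yellow [0.4477 0.3711] yaw 173.7 1-IoU 0.037
pad (array([ 0.50638097, -0.30223535,  2.95043676]), np.float64(0.02937737973936827)) [array([ 0.4371, -0.2523]), array([ 0.5884, -0.2814]), array([ 0.5771, -0.3531]), array([ 0.4261, -0.3228])]
pot [0.43878993 0.06628059 0.047     ] [0.44194677 0.06584285 0.03      ]
white [0.44960023 0.23457279 0.047     ]
cam [0.1500968  0.10631217 1.60165143]
rim [ 0.63049454 -0.24852102  0.012     ]
rim [ 0.6064925  -0.39751598  0.012     ]
rim [ 0.37872835 -0.350954    0.012     ]
rim [ 0.40310122 -0.20451272  0.012     ]
```

```bash
cat > go.py <<'E'
import sys
from h import *
def where(s=None):
    s=s or state(); Rm=R.from_rotvec(s['ee_rot']).as_matrix(); return s,Rm
def go(x,y,z,jaw=None):
    """turn (units of 8deg, tool z) and then shift shares in tool axes AFTER turn"""
    s,Rm=where(); cur=np.degrees(np.arctan2(Rm[1,1],Rm[0,1])); t=0
    if jaw is not None:
        d=(jaw-cur+90)%180-90; t=-d
        R2=Rm@R.from_euler('z',t,degrees=True).as_matrix()
    else: R2=Rm
    d=np.array([x,y,z])-s['eef_pos']
    print('pos',s['eef_pos'].round(4),'jaw',cur.round(1),'tilt',np.round(Rm[:,2],3),'gw',round(s['grip_width'],4),'F',s['force'].round(1),'t',round(s['t'],2),'q',s['q'].round(2))
    print('turn units',round(t/8,3),'| shift before turn',(Rm.T@d/.4).round(4),'| after turn',(R2.T@d/.4).round(4))
if __name__=='__main__': go(*map(float,sys.argv[1:]))
E
python3 go.py .5987 .3094 .2 82.1; python3 -c "
from h import *
ci=camera_info('wrist');Rm=cv2.Rodrigues(ci['rvec'])[0];s=state();T=R.from_rotvec(s['ee_rot']).as_matrix()
print('cam in tool',T.T@(-Rm.T@ci['tvec']-s['eef_pos']),'axis',T.T@Rm[2])"
```

```text
pos [0.1263 0.535  0.2498] jaw 76.7 tilt [-0.    -0.001 -1.   ] gw 0.0854 F [-0.5  0.5  0.4] t 0.1 q [ 1.25  0.35  1.65 -0.    1.14 -0.08]
turn units -0.673 | shift before turn [-1.2791 -0.2776  0.1247] | after turn [-1.2475 -0.3963  0.1247]
cam in tool [ 0.08308967 -0.00022394 -0.12367809] axis [-3.20330345e-01  5.72108526e-05  9.47305899e-01]
```

```bash
python3 -m inch '[[-0.11,-0.025,0,0],[-0.11,-0.025,0,0],[-0.11,-0.025,0,0],[-0.11,-0.025,0,0],[-0.11,-0.025,0,0],[-0.11,-0.025,0,0],[-0.11,-0.025,0,0],[-0.11,-0.025,0,0]]' 0 40; python3 go.py .5987 .3094 .2 82.1
```

```text
t: 0.9
eef_pos: [0.452, 0.3754, 0.2501]
ee_rot: [-0.363, -3.12, 0.0]
force: [0.3, 0.9, 0.0]
grip_width: 0.0853
pos [0.452  0.3754 0.2501] jaw 76.7 tilt [-0. -0. -1.] gw 0.0853 F [0.3 0.9 0. ] t 0.9 q [ 0.61  0.42  1.55  0.    1.17 -0.73]
turn units -0.673 | shift before turn [-0.395  -0.0762  0.125 ] | after turn [-0.3861 -0.1129  0.125 ]
```

```bash
python3 -m inch '[[0,0,0,-0.673],[-0.1,-0.028,0.03,0],[-0.1,-0.028,0.03,0],[-0.1,-0.028,0.03,0],[-0.086,-0.029,0.035,0],[0,0,0,0],[0,0,0,0],[0,0,0,0]]' ; python3 go.py .5987 .3094 .2 82.1
python3 - <<'E'
from h import *
ci=camera_info('wrist'); im=capture('wrist'); cv2.imwrite('pics/w1.png',im[:,:,::-1])
m=cmask(im,'blue'); b,l=blobs(m,500); print(b)
L,W,H=DIM['blue']
i=l[tuple(reversed(b[0][1].astype(int)))] if len(b)==1 else max(range(1,l.max()+1),key=lambda k:(l==k).sum())
print(fit(pixhull(l==i),ci,L,W,.002,.002+H,(.5987,.3094,[-.138])))
print(state()['eef_pos'])
E
```

```text
t: 1.7
eef_pos: [0.5966, 0.3112, 0.2006]
ee_rot: [-0.215, -3.134, -0.0]
force: [0.6, 0.1, 0.3]
grip_width: 0.0854
pos [0.5966 0.3112 0.2006] jaw 82.1 tilt [-0.  0. -1.] gw 0.0854 F [0.6 0.1 0.3] t 1.7 q [ 0.41  0.62  1.35  0.    1.17 -1.02]
turn units 0.006 | shift before turn [-0.0059 -0.0037  0.0015] | after turn [-0.0059 -0.0037  0.0015]
[(np.int32(7919), array([315.3, 197.9]), array([271, 113,  90, 188], dtype=int32))]
(array([ 0.59562493,  0.31006855, -0.13771002]), np.float64(0.018558678788889837))
[0.59653564 0.31135159 0.20088627]
```

View pics/w1.png

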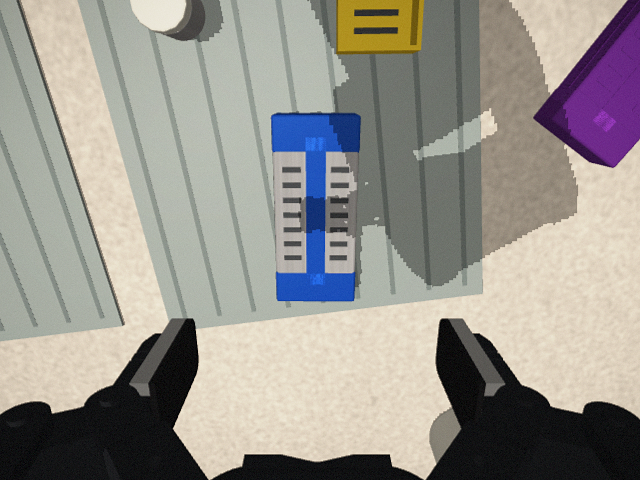

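```bash
python3 go.py .5958 .31 .07; python3 -m inch '[[0.0015,-0.0036,0.08,0],[0,0,0.08,0],[0,0,0.08,0],[0,0,0.08,0],[0,0,0,0],[0,0,0,0],[0,0,0,0],[0,0,0,0]]' 0 40; python3 go.py .5958 .31 .024
```

```text
pos [0.5965 0.3114 0.2009] jaw 82.2 tilt [ 0.  0. -1.] gw 0.0855 F [-0.4  0.5  0.9] t 1.75 q [ 0.41  0.62  1.35  0.    1.17 -1.02]
turn units 0.0 | shift before turn [ 0.0015 -0.0037  0.3272] | after turn [ 0.0015 -0.0037  0.3272]
t: 2.55
eef_pos: [0.5972, 0.3097, 0.0744]
ee_rot: [0.216, 3.132, 0.002]
force: [-0.6, 0.0, -0.4]
grip_width: 0.0852
pos [0.5972 0.3097 0.0744] jaw 82.1 tilt [ 0.003  0.001 -1.   ] gw 0.0852 F [-0.6  0.  -0.4] t 2.55 q [ 0.41  0.77  1.43 -0.    0.94 -1.02]
turn units 0.0 | shift before turn [ 0.0039 -0.      0.126 ] | after turn [ 0.0039 -0.      0.126 ]
```

```bash
python3 -m inch '[[0.003,0,0.06,0],[0,0,0.05,0],[0,0,0.015,0],[0,0,0,0],[0,0,0,0],[0,0,0,0],[0,0,0,0],[0,0,0,0]]'; python3 -m inch '[[0,0,0,0],[0,0,0,0],[0,0,0,0],[0,0,0,0],[0,0,0,0],[0,0,0,0],[0,0,0,0],[0,0,0,0]]' 1 40; python3 go.py .5958 .31 .024
```

```text
t: 3.35
eef_pos: [0.5955, 0.3095, 0.0228]
ee_rot: [0.216, 3.134, 0.001]
force: [-0.7, 0.8, -0.6]
grip_width: 0.0853
t: 4.15
eef_pos: [0.5955, 0.3096, 0.0227]
ee_rot: [0.216, 3.133, 0.001]
force: [-0.7, 0.8, 4.7]
grip_width: 0.059
pos [0.5955 0.3096 0.0227] jaw 82.1 tilt [ 0.001  0.    -1.   ] gw 0.059 F [-0.7  0.8  4.7] t 4.15 q [ 0.41  0.84  1.44  0.    0.86 -1.02]
turn units 0.0 | shift before turn [-0.0006  0.0011 -0.0032] | after turn [-0.0006  0.0011 -0.0032]
```

```bash
python3 -m inch '[[0,0,-0.06,0],[0,0,-0.1,0],[0,0,-0.12,0],[0,0,-0.12,0],[0,0,-0.06,0],[0,0,0,0],[0,0,0,0],[0,0,0,0]]'; python3 go.py .505 -.301 .21 79
```

```text
t: 4.95
eef_pos: [0.5942, 0.3089, 0.2031]
ee_rot: [-0.216, -3.13, 0.004]
force: [-0.1, -0.5, -6.0]
grip_width: 0.0591
pos [0.5942 0.3089 0.2031] jaw 82.1 tilt [-0.005 -0.002 -1.   ] gw 0.0591 F [-0.1 -0.5 -6. ] t 4.95 q [ 0.41  0.62  1.35 -0.    1.18 -1.02]
turn units 0.388 | shift before turn [ 0.0114 -1.5409 -0.0132] | after turn [-0.0721 -1.5393 -0.0132]
```

```bash
python3 -m inch '[[0,-0.06,0,0.388],[-0.005,-0.11,0,0],[-0.005,-0.11,0,0],[-0.005,-0.11,0,0],[-0.005,-0.11,0,0],[-0.005,-0.11,0,0],[-0.005,-0.11,0,0],[-0.005,-0.11,0,0]]';python3 -m inch '[[-0.005,-0.11,0,0],[-0.005,-0.11,0,0],[-0.005,-0.11,0,0],[-0.005,-0.11,0,0],[-0.005,-0.11,0,0],[-0.005,-0.11,0,0],[0,-0.05,-0.013,0],[0,0,0,0]]'; python3 go.py .505 -.301 .21 79
python3 - <<'E'
from h import *
print(camera_info('wrist')); im=capture('wrist'); cv2.imwrite('pics/w2.png',im[:,:,::-1])
E
```

```text
t: 5.75
eef_pos: [0.5456, -0.021, 0.2044]
ee_rot: [-0.301, -3.124, -0.0]
force: [0.5, -0.1, -5.5]
grip_width: 0.0591
t: 6.55
eef_pos: [0.5034, -0.3028, 0.2099]
ee_rot: [-0.306, -3.125, -0.001]
force: [-0.2, 0.6, -5.3]
grip_width: 0.0595
pos [ 0.5034 -0.3028  0.2099] jaw 78.8 tilt [-0.002  0.001 -1.   ] gw 0.0595 F [-0.2  0.6 -5.3] t 6.55 q [-0.62  0.46  1.59 -0.    1.09 -2.  ]
turn units -0.022 | shift before turn [-0.0031  0.0052 -0.0004] | after turn [-0.0031  0.0052 -0.0004]
{'fx': 419.63018976653365, 'fy': 419.63018976653365, 'cx': 316.69324012650833, 'cy': 236.74300326047677, 'rvec': array([-2.22146094, -1.82722492, -0.29881846]), 'tvec': array([ 0.20015224, -0.5513326 ,  0.16686604])}
```

View pics/w2.png

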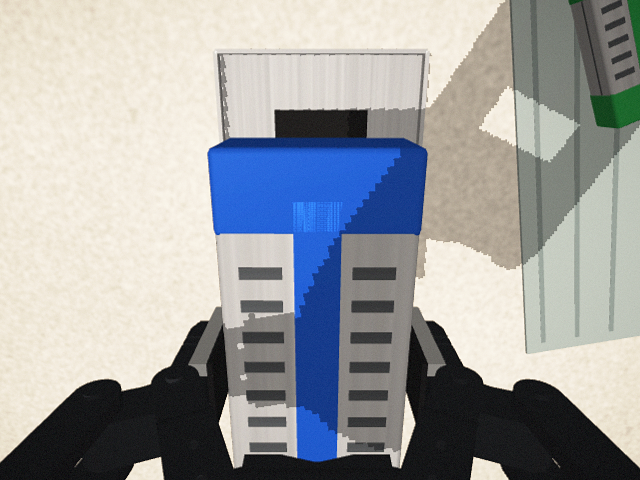

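```bash
python3 - <<'E'
from h import *
im=cv2.imread('pics/w2.png'); 
c=cv2.resize(im[40:160,200:440],None,fx=3.3,fy=3.3,interpolation=cv2.INTER_CUBIC); cv2.imwrite('pics/w2c.png',c)
g=im.astype(int).sum(2)//3
print('col320',[(r,g[r,320]) for r in range(44,60)],[(r,g[r,320]) for r in range(104,118)])
print(im[134:158,300].tolist())
for r in (112,130): print(r,g[r,268:284].tolist(),g[r,360:376].tolist())
for r in(70,100): print(r,g[r,210:228].tolist(),g[r,418:436].tolist())
E
```

```text
col320 [(44, np.int64(236)), (45, np.int64(237)), (46, np.int64(239)), (47, np.int64(240)), (48, np.int64(233)), (49, np.int64(211)), (50, np.int64(208)), (51, np.int64(210)), (52, np.int64(214)), (53, np.int64(137)), (54, np.int64(161)), (55, np.int64(207)), (56, np.int64(212)), (57, np.int64(213)), (58, np.int64(214)), (59, np.int64(207))] [(104, np.int64(211)), (105, np.int64(214)), (106, np.int64(211)), (107, np.int64(213)), (108, np.int64(220)), (109, np.int64(142)), (110, np.int64(49)), (111, np.int64(25)), (112, np.int64(26)), (113, np.int64(33)), (114, np.int64(33)), (115, np.int64(30)), (116, np.int64(31)), (117, np.int64(30))]
[[29, 31, 32], [29, 31, 34], [25, 34, 38], [60, 39, 28], [101, 44, 19], [108, 45, 19], [109, 43, 17], [106, 47, 13], [106, 48, 19], [109, 46, 14], [109, 44, 12], [109, 49, 16], [108, 44, 18], [116, 50, 20], [163, 67, 22], [189, 84, 29], [198, 90, 33], [204, 91, 34], [210, 95, 39], [213, 98, 38], [220, 108, 41], [220, 104, 39], [219, 104, 41], [220, 104, 43]]
112 [207, 206, 210, 220, 223, 232, 123, 35, 26, 27, 29, 32, 32, 35, 28, 32] [22, 17, 18, 24, 17, 17, 16, 71, 135, 138, 134, 134, 138, 142, 136, 134]
130 [207, 208, 206, 214, 220, 226, 192, 72, 25, 30, 31, 31, 29, 29, 31, 36] [21, 24, 14, 15, 23, 21, 34, 139, 140, 135, 138, 141, 139, 134, 134, 141]
70 [233, 234, 235, 234, 222, 217, 218, 226, 123, 80, 115, 136, 133, 129, 203, 208, 209, 210] [199, 201, 204, 148, 106, 107, 180, 210, 210, 211, 187, 163, 233, 236, 233, 234, 233, 235]
100 [239, 238, 236, 235, 237, 240, 223, 217, 219, 224, 144, 89, 117, 133, 133, 125, 205, 211] [210, 128, 104, 120, 205, 213, 212, 213, 170, 157, 236, 239, 241, 240, 241, 206, 193, 190]
```

View pics/w2c.png

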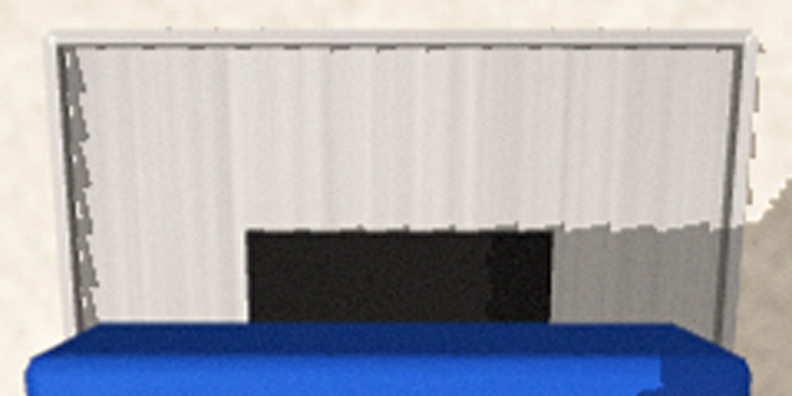

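```bash
python3 - <<'E'
from h import *
ci={'fx': 419.63018976653365, 'fy': 419.63018976653365, 'cx': 316.69324012650833, 'cy': 236.74300326047677, 'rvec': np.array([-2.22146094, -1.82722492, -0.29881846]), 'tvec': np.array([ 0.20015224, -0.5513326 ,  0.16686604])}
p=[ray(q,.005,ci)[:2] for q in [(274,109),(367.3,109)]]; print('pad near',p,np.linalg.norm(p[0]-p[1]))
d=p[1]-p[0]; print('edge dir',np.degrees(np.arctan2(d[1],d[0])))
L=[ray(q,.005,ci)[:2] for q in [(274,112),(274.7,130)]];Rr=[ray(q,.005,ci)[:2] for q in [(367.2,112),(366.7,130)]]
for a,b in(L,Rr): print('side dir',np.degrees(np.arctan2(*(b-a)[::-1])))
r=[ray(q,.012,ci)[:2] for q in [(214.0,70),(429.5,70)]]; print('rim',r,np.linalg.norm(r[0]-r[1]))
r2=[ray(q,.012,ci)[:2] for q in [(216.8,100),(427.2,100)]]; print('rim2',r2,np.linalg.norm(r2[0]-r2[1]))
mm=[(r[0]+r[1])/2,(r2[0]+r2[1])/2]; 
for a,b in((r[0],r2[0]),(r[1],r2[1])):d=b-a;print('rim dir',np.degrees(np.arctan2(d[1],d[0])))
e=[ray(q,.012,ci)[:2] for q in [(260,48.4),(320,48.4),(380,48.4)]]; print(e)
for yaw in (-10.5,-11,-11.5):
    u=np.array([np.cos(np.radians(yaw)),np.sin(np.radians(yaw))])
    print(yaw,'centre from pad',(p[0]+p[1])/2+.075*u,'rim end', e[1]+.115*u)
# blue in hand
zt=.2099-.0227+.002+.028
f=[ray(q,zt,ci)[:2] for q in [(209,150),(428,150)]]; fb=ray((316,137.3),zt-.028,ci); f0=ray((316,148),zt,ci)
print('blue front top',f,f0,'bottom',fb,'len',np.linalg.norm(f[0]-f[1]))
u=np.array([np.cos(np.radians(-11.2)),np.sin(np.radians(-11.2))]); print('blue centre',f0[:2]+.07*u,fb[:2]+.07*u,'tcp .5034 -.3028')
E
```

```text
pad near [array([ 0.42511502, -0.32017362]), array([ 0.43860693, -0.25154477])] 0.06994248159707434
edge dir 78.87792686377645
side dir -10.654760860166412
side dir -10.58553144216246
rim [array([ 0.39082983, -0.35548694]), array([ 0.42048746, -0.20461915])] 0.15375520914524027
rim2 [array([ 0.41088669, -0.358966  ]), array([ 0.44047049, -0.20848088])] 0.15336549065590413
rim dir -9.840618143069678
rim dir -10.937607448178412
[array([ 0.38341543, -0.31996347]), array([ 0.39154831, -0.27859035]), array([ 0.39968149, -0.23721571])]
-10.5 centre from pad [ 0.50560509 -0.29952686] rim end [ 0.50462262 -0.29954743]
-11 centre from pad [ 0.50548301 -0.30016987] rim end [ 0.50443544 -0.30053338]
-11.5 centre from pad [ 0.50535533 -0.30081179] rim end [ 0.50423965 -0.30151766]
blue front top [array([ 0.43019566, -0.31863969]), array([ 0.44176487, -0.25979495])] [ 0.43531875 -0.28978579  0.2172    ] bottom [ 0.4350227  -0.28976814  0.1892    ] len 0.05997123547937456
blue centre [ 0.50398561 -0.30338219] [ 0.50368956 -0.30336454] tcp .5034 -.3028
```

```bash
python3 go.py .505 -.3002 .045 79;python3 -m inch '[[-0.001,0.0065,0.04,-0.025],[0,0,0.1,0],[0,0,0.1,0],[0,0,0.1,0],[0,0,0.065,0],[0,0,0,0],[0,0,0,0],[0,0,0,0]]';python3 go.py .505 -.3002 .028 79
```

```text
pos [ 0.5036 -0.3011  0.2097] jaw 78.9 tilt [-0.002  0.002 -1.   ] gw 0.0592 F [-0.3  0.5 -5.1] t 6.6 q [-0.62  0.46  1.59  0.    1.09 -2.  ]
turn units -0.015 | shift before turn [-0.0039  0.0025  0.4117] | after turn [-0.0039  0.0025  0.4117]
t: 7.4
eef_pos: [0.5063, -0.2981, 0.051]
ee_rot: [0.295, 3.126, -0.002]
force: [-0.1, 0.1, -5.8]
grip_width: 0.0595
pos [ 0.5063 -0.2981  0.051 ] jaw 79.2 tilt [ 0.002 -0.001 -1.   ] gw 0.0595 F [-0.1  0.1 -5.8] t 7.4 q [-0.61  0.68  1.68  0.    0.78 -1.99]
turn units 0.028 | shift before turn [ 0.0023 -0.0057  0.0575] | after turn [ 0.0023 -0.0058  0.0575]
```

```bash
python3 -m inch '[[0.0023,-0.005,0.03,0.02],[0,0,0.02,0],[0,0,0.005,0],[0,0,0,0],[0,0,0,0],[0,0,0,0],[0,0,0,0],[0,0,0,0]]';python3 go.py .505 -.3002 .0255 79
```

```text
t: 8.2
eef_pos: [0.5042, -0.2998, 0.0277]
ee_rot: [0.3, 3.127, -0.0]
force: [-0.4, 0.5, -5.9]
grip_width: 0.059
pos [ 0.5042 -0.2998  0.0277] jaw 79.0 tilt [ 0. -0. -1.] gw 0.059 F [-0.4  0.5 -5.9] t 8.2 q [-0.62  0.72  1.69 -0.    0.74 -2.  ]
turn units 0.005 | shift before turn [-0.0022 -0.0005  0.0054] | after turn [-0.0022 -0.0005  0.0054]
```

```bash
python3 -m inch '[[-0.002,-0.001,0.003,0],[0,0,0.002,0],[0,0,0.001,0],[0,0,0.001,0],[0,0,0,0],[0,0,0,0],[0,0,0,0],[0,0,0,0]]';python3 go.py .505 -.3002 .0255 79
```

```text
t: 9.0
eef_pos: [0.5048, -0.3003, 0.0247]
ee_rot: [-0.3, -3.127, -0.0]
force: [-1.5, 0.7, -3.5]
grip_width: 0.059
pos [ 0.5048 -0.3003  0.0247] jaw 79.0 tilt [-0.  0. -1.] gw 0.059 F [-1.5  0.7 -3.5] t 9.0 q [-0.62  0.73  1.68  0.    0.73 -2.  ]
turn units 0.005 | shift before turn [-0.0004  0.0004 -0.0019] | after turn [-0.0004  0.0004 -0.0019]
```

```bash
python3 -m inch '[[0,0,0,0],[0,0,0,0],[0,0,0,0],[0,0,0,0],[0,0,0,0],[0,0,0,0],[0,0,-0.05,0],[0,0,-0.1,0]]' 0;python3 -m inch '[[0,0,-0.1,0],[0,0,-0.1,0],[0,0,-0.1,0],[0,0,-0.02,0],[0,0,0,0],[0,0,0,0],[0,0,0,0],[0,0,0,0]]'; python3 go.py .4257 -.0699 .2 102.2
python3 - <<'E'
from h import *
ci=camera_info('wrist'); im=capture('wrist'); cv2.imwrite('pics/w3.png',im[:,:,::-1])
b,l=blobs(cmask(im,'blue'),1000); print(b)
i=np.bincount(l[l>0]).argmax(); print(fit(pixhull(l==i),ci,.14,.06,.005,.033,(.505,-.3,[-.192])))
E
```

```text
t: 9.8
eef_pos: [0.5035, -0.2994, 0.083]
ee_rot: [-0.3, -3.123, -0.004]
force: [-0.2, 0.1, 1.8]
grip_width: 0.0853
t: 10.6
eef_pos: [0.5045, -0.3, 0.2113]
ee_rot: [-0.3, -3.125, -0.002]
force: [-0.4, -0.1, -0.4]
grip_width: 0.0853
pos [ 0.5045 -0.3     0.2113] jaw 79.0 tilt [-0.002  0.001 -1.   ] gw 0.0853 F [-0.4 -0.1 -0.4] t 10.6 q [-0.62  0.46  1.59  0.    1.09 -2.  ]
turn units -2.895 | shift before turn [0.3027 0.5274 0.0294] | after turn [0.0709 0.6039 0.0294]
[(np.int32(7553), array([316.5, 197.3]), array([273, 114,  88, 184], dtype=int32))]
(array([ 0.50420083, -0.30054098, -0.19154177]), np.float64(0.027406262637933998))
```

View pics/w3.png

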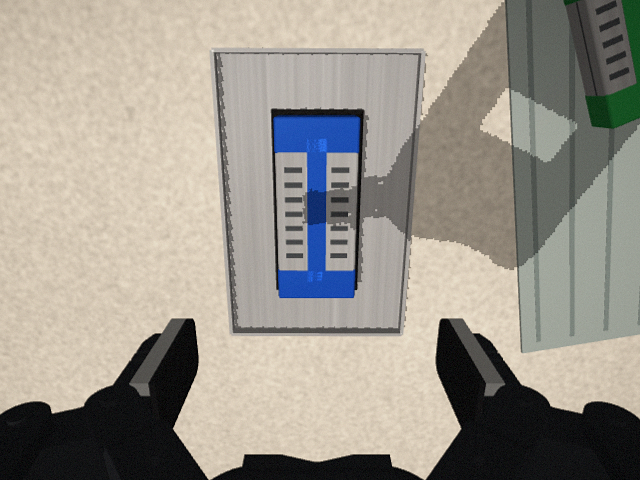

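```bash
python3 -m inch '[[0,0,0,-0.965],[0,0,0,-0.965],[0,0,0,-0.965],[0.01,0.08,0,0],[0.01,0.11,0,0],[0.01,0.11,0,0],[0.01,0.11,0,0],[0.01,0.1,0.02,0]]';python3 -m inch '[[0.01,0.08,0.01,0],[0.01,0.014,0,0],[0,0,0,0],[0,0,0,0],[0,0,0,0],[0,0,0,0],[0,0,0,0],[0,0,0,0]]'; python3 go.py .4257 -.0699 .2 102.2
python3 - <<'E'
from h import *
ci=camera_info('wrist'); im=capture('wrist'); cv2.imwrite('pics/w4.png',im[:,:,::-1])
b,l=blobs(cmask(im,'green'),1000); print(b)
i=np.bincount(l[l>0]).argmax(); v,f=fit(pixhull(l==i),ci,.115,.056,.002,.027,(.4257,-.07,[.213]));print(v[:2],np.degrees(v[2]),f)
E
```

```text
t: 11.45
eef_pos: [0.4416, -0.1036, 0.2049]
ee_rot: [-0.334, 3.123, -0.001]
force: [1.2, -0.6, 0.0]
grip_width: 0.0854
t: 12.25
eef_pos: [0.4265, -0.0704, 0.2007]
ee_rot: [0.333, -3.124, -0.0]
force: [-1.2, -0.3, -1.2]
grip_width: 0.0854
pos [ 0.4265 -0.0704  0.2007] jaw 102.2 tilt [-0. -0. -1.] gw 0.0854 F [-1.2 -0.3 -1.2] t 12.25 q [-0.27  0.2   1.99 -0.    0.95 -2.05]
turn units -0.003 | shift before turn [0.0018 0.0016 0.0017] | after turn [0.0018 0.0016 0.0017]
[(np.int32(6719), array([321.5, 199. ]), array([281, 128,  81, 155], dtype=int32))]
[ 0.42314557 -0.0674707 ] 12.741894500041234 0.017135224642520597
```

View pics/w4.png

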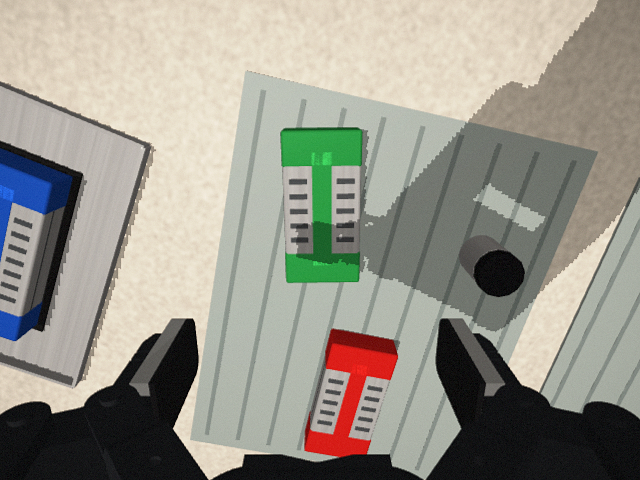

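```bash
python3 go.py .4231 -.0675 .024 102.7; python3 -m inch '[[0.0065,0.009,0.06,-0.063],[0,0,0.1,0],[0,0,0.1,0],[0,0,0.08,0],[0,0,0,0],[0,0,0,0],[0,0,0,0],[0,0,0,0]]';python3 go.py .4231 -.0675 .024 102.7
```

```text
pos [ 0.4265 -0.0703  0.2007] jaw 102.2 tilt [-0.  0. -1.] gw 0.0854 F [ 0.3 -0.3  0.9] t 12.3 q [-0.27  0.2   1.99 -0.    0.95 -2.05]
turn units -0.065 | shift before turn [0.0068 0.0086 0.4416] | after turn [0.0067 0.0086 0.4416]
t: 13.1
eef_pos: [0.424, -0.0674, 0.0662]
ee_rot: [-0.347, 3.12, -0.002]
force: [0.7, -1.1, 0.4]
grip_width: 0.0854
pos [ 0.424  -0.0674  0.0662] jaw 102.7 tilt [ 0.003 -0.001 -1.   ] gw 0.0854 F [ 0.7 -1.1  0.4] t 13.1 q [-0.27  0.45  2.09 -0.    0.6  -2.06]
turn units 0.001 | shift before turn [0.0026 0.0003 0.1054] | after turn [0.0026 0.0003 0.1054]
```

```bash
python3 -m inch '[[0.002,0,0.06,0],[0,0,0.04,0],[0,0,0.004,0],[0,0,0,0],[0,0,0,0],[0,0,0,0],[0,0,0,0],[0,0,0,0]]'; python3 -m inch '[[0,0,0,0],[0,0,0,0],[0,0,0,0],[0,0,0,0],[0,0,0,0],[0,0,0,0],[0,0,0,0],[0,0,0,0]]' 1 40; python3 go.py .4231 -.0675 .024
```

```text
t: 13.9
eef_pos: [0.4225, -0.0673, 0.0234]
ee_rot: [-0.347, 3.122, -0.0]
force: [-0.2, 0.8, 0.6]
grip_width: 0.0854
t: 14.7
eef_pos: [0.4224, -0.0674, 0.0233]
ee_rot: [-0.348, 3.122, -0.0]
force: [-1.4, -0.2, 4.9]
grip_width: 0.0552
pos [ 0.4224 -0.0674  0.0233] jaw 102.7 tilt [ 0. -0. -1.] gw 0.0552 F [-1.4 -0.2  4.9] t 14.7 q [-0.27  0.55  2.1  -0.    0.49 -2.06]
turn units 0.0 | shift before turn [-0.0017 -0.0007 -0.0017] | after turn [-0.0017 -0.0007 -0.0017]
```

```bash
python3 -m inch '[[0,0,-0.06,0],[0,0,-0.1,0],[0,0,-0.12,0],[0,0,-0.12,0],[0,0,-0.08,0],[0,0,0,0],[0,0,0,0],[0,0,0,0]]'; python3 go.py .5043 -.3004 .22 79
```

```text
t: 15.5
eef_pos: [0.4214, -0.0671, 0.2134]
ee_rot: [0.347, -3.119, -0.002]
force: [0.5, -0.1, -4.6]
grip_width: 0.0551
pos [ 0.4214 -0.0671  0.2134] jaw 102.7 tilt [-0.003  0.001 -1.   ] gw 0.0551 F [ 0.5 -0.1 -4.6] t 15.5 q [-0.27  0.18  1.99 -0.    0.98 -2.06]
turn units 2.963 | shift before turn [-0.0739 -0.6146 -0.0177] | after turn [-0.3147 -0.5331 -0.0177]
```

```bash
python3 -m inch '[[0,0,0,0.988],[0,0,0,0.988],[0,0,0,0.988],[-0.05,-0.08,-0.01,0],[-0.06,-0.1,0,0],[-0.06,-0.1,0,0],[-0.06,-0.1,0,0],[-0.06,-0.1,0,0]]';python3 -m inch '[[-0.022,-0.05,0,0],[0,0,0,0],[0,0,0,0],[0,0,0,0],[0,0,0,0],[0,0,0,0],[0,0,0,0],[0,0,0,0]]'; python3 go.py .5043 -.3004 .22 79
python3 - <<'E'
from h import *
ci=camera_info('wrist');print(ci); im=capture('wrist'); cv2.imwrite('pics/w5.png',im[:,:,::-1]); s=state(); print(s['eef_pos'])
for q in [150,160,170,180]: print(q,im[q,315])
E
```

```text
t: 16.3
eef_pos: [0.4993, -0.2795, 0.2167]
ee_rot: [-0.301, -3.124, -0.003]
force: [1.6, 0.3, -3.6]
grip_width: 0.055
t: 17.1
eef_pos: [0.5044, -0.299, 0.2192]
ee_rot: [0.301, 3.127, -0.0]
force: [0.7, 0.6, -4.8]
grip_width: 0.0554
pos [ 0.5044 -0.299   0.2192] jaw 79.0 tilt [ 0. -0. -1.] gw 0.0554 F [ 0.7  0.6 -4.8] t 17.1 q [-0.61  0.45  1.59  0.    1.11 -1.99]
turn units 0.001 | shift before turn [-0.0004 -0.0034 -0.002 ] | after turn [-0.0004 -0.0034 -0.002 ]
{'fx': 419.63018976653365, 'fy': 419.63018976653365, 'cx': 316.69324012650833, 'cy': 236.74300326047677, 'rvec': array([-2.21698651, -1.82967595, -0.30078092]), 'tvec': array([ 0.19811044, -0.55401037,  0.17446238])}
[ 0.50438753 -0.29907744  0.21919924]
150 [ 36 100 221]
160 [ 37  95 208]
170 [ 40 101 210]
180 [19 79 33]
```

View pics/w5.png

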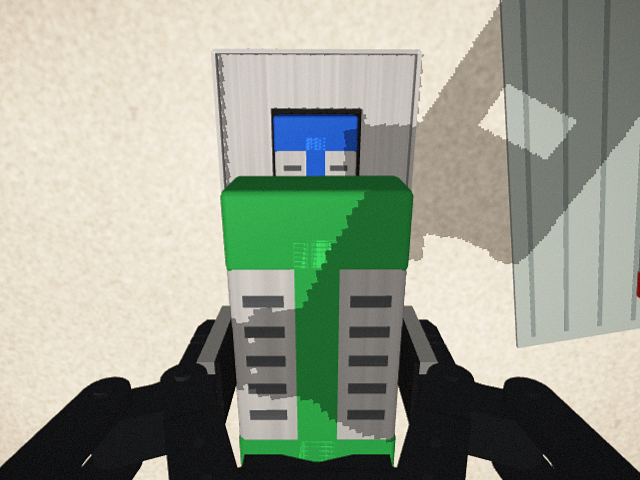

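```bash
python3 - <<'E'
from h import *
ci={'fx': 419.63018976653365, 'fy': 419.63018976653365, 'cx': 316.69324012650833, 'cy': 236.74300326047677, 'rvec': np.array([-2.21698651, -1.82967595, -0.30078092]), 'tvec': np.array([ 0.19811044, -0.55401037,  0.17446238])}
im=cv2.imread('pics/w5.png')
print(im[106:120,315].tolist()); print(im[172:196,300].tolist())
print(im[130,266:280].tolist(),im[130,352:366].tolist()); print(im[210,214:232].tolist(),im[210,402:420].tolist())
E
```

```text
[[196, 199, 205], [205, 208, 215], [114, 119, 124], [35, 37, 41], [19, 19, 22], [24, 30, 29], [27, 26, 32], [15, 20, 22], [88, 34, 9], [95, 43, 16], [167, 70, 25], [191, 84, 30], [207, 96, 38], [212, 103, 43]]
[[192, 199, 203], [189, 192, 200], [194, 200, 205], [166, 180, 176], [74, 105, 72], [32, 77, 20], [28, 77, 16], [34, 80, 23], [30, 80, 19], [35, 79, 21], [42, 87, 28], [41, 86, 29], [32, 77, 16], [35, 83, 21], [32, 77, 20], [37, 83, 26], [40, 83, 25], [36, 83, 22], [43, 102, 29], [57, 129, 35], [60, 142, 35], [68, 153, 43], [69, 158, 48], [75, 165, 50]]
[[187, 196, 200], [192, 198, 201], [197, 202, 207], [204, 210, 216], [211, 215, 220], [128, 133, 137], [33, 39, 45], [84, 36, 15], [188, 84, 31], [205, 94, 36], [209, 99, 41], [212, 101, 40], [209, 94, 34], [211, 100, 40]] [[127, 54, 21], [131, 58, 24], [129, 54, 19], [129, 54, 20], [124, 52, 20], [68, 32, 17], [24, 19, 20], [12, 16, 19], [28, 28, 27], [118, 125, 129], [126, 129, 130], [117, 119, 126], [119, 123, 127], [126, 129, 132]]
[[212, 230, 238], [210, 229, 237], [214, 230, 238], [219, 234, 241], [215, 230, 240], [219, 235, 243], [227, 240, 252], [114, 150, 138], [58, 140, 38], [65, 155, 42], [68, 160, 42], [77, 173, 52], [79, 178, 53], [74, 171, 50], [82, 177, 55], [71, 173, 48], [77, 175, 51], [81, 177, 53]] [[47, 107, 34], [42, 102, 25], [43, 101, 28], [45, 106, 28], [41, 101, 25], [43, 104, 23], [40, 98, 26], [45, 101, 33], [42, 97, 28], [36, 92, 24], [98, 121, 114], [139, 153, 166], [138, 155, 167], [139, 159, 170], [146, 162, 175], [149, 163, 176], [143, 157, 172], [146, 163, 174]]
```

```bash
python3 - <<'E'
from h import *
ci={'fx': 419.63018976653365, 'fy': 419.63018976653365, 'cx': 316.69324012650833, 'cy': 236.74300326047677, 'rvec': np.array([-2.21698651, -1.82967595, -0.30078092]), 'tvec': np.array([ 0.19811044, -0.55401037,  0.17446238])}
u=np.array([np.cos(np.radians(-11)),np.sin(np.radians(-11))]);n=np.array([-u[1],u[0]])
def loc(p): d=p[:2]-np.array([.5044,-.299]); return round(d@u*1000,1),round(d@n*1000,1)
print('blue front', loc(ray((315,114.8),.033,ci)),'bottom',loc(ray((315,113.5),.005,ci)),'-> centre +70')
print('blue sides',loc(ray((272.8,130),.033,ci)),loc(ray((356.8,130),.033,ci)))
zb=.2192-.0233+.002; 
print('green front bottom',loc(ray((315,175.8),zb,ci)),'top',loc(ray((315,189.7),zb+.025,ci)),'-> +57.5')
print('green sides',loc(ray((220.8,210),zb+.025,ci)),loc(ray((411.7,210),zb+.025,ci)))
E
```

```text
blue front (np.float64(-69.6), np.float64(-1.5)) bottom (np.float64(-69.4), np.float64(-1.6)) -> centre +70
blue sides (np.float64(-59.1), np.float64(-31.8)) (np.float64(-59.2), np.float64(28.5))
green front bottom (np.float64(-56.4), np.float64(-0.8)) top (np.float64(-56.9), np.float64(-0.7)) -> +57.5
green sides (np.float64(-50.8), np.float64(-28.6)) (np.float64(-50.9), np.float64(27.8))
```

```bash
python3 -m inch '[[0.001,-0.003,0.04,0],[0,0,0.1,0],[0,0,0.1,0],[0,0,0.09,0],[0,0,0.04,0],[0,0,0,0],[0,0,0,0],[0,0,0,0]]';python3 go.py .5038 -.3001 .0555 79
```

```text
t: 17.95
eef_pos: [0.5047, -0.301, 0.0731]
ee_rot: [0.301, 3.124, -0.003]
force: [0.8, -0.0, -3.8]
grip_width: 0.0553
pos [ 0.5047 -0.301   0.0731] jaw 79.0 tilt [ 0.003 -0.002 -1.   ] gw 0.0553 F [ 0.8 -0.  -3.8] t 17.95 q [-0.62  0.65  1.68  0.    0.82 -2.  ]
turn units -0.001 | shift before turn [0.0029 0.0018 0.044 ] | after turn [0.0029 0.0018 0.044 ]
```

```bash
python3 -m inch '[[0,0,0,0],[0,0,0,0],[0,0,0,0],[0,0,0,0],[0,0,0,0],[0,0,0,0],[0,0,0,0],[0,0,0,0]]';python3 go.py .5038 -.3001 .0575 79
```

```text
t: 18.75
eef_pos: [0.5037, -0.3003, 0.071]
ee_rot: [-0.301, -3.127, -0.0]
force: [-0.5, 0.7, -4.3]
grip_width: 0.0548
pos [ 0.5037 -0.3003  0.071 ] jaw 79.0 tilt [-0.  0. -1.] gw 0.0548 F [-0.5  0.7 -4.3] t 18.75 q [-0.62  0.65  1.68 -0.    0.81 -2.  ]
turn units -0.001 | shift before turn [-0.0001  0.0006  0.0339] | after turn [-0.0001  0.0006  0.0339]
```

```bash
python3 -m inch '[[0,0.0005,0.015,0],[0,0,0.014,0],[0,0,0.005,0],[0,0,0.002,0],[0,0,0,0],[0,0,0,0],[0,0,0,0],[0,0,0,0]]';python3 go.py .5038 -.3001 .0545 79
```

```text
t: 19.55
eef_pos: [0.5038, -0.3002, 0.0568]
ee_rot: [0.301, 3.127, -0.0]
force: [0.5, -0.1, -3.0]
grip_width: 0.0552
pos [ 0.5038 -0.3002  0.0568] jaw 79.0 tilt [ 0. -0. -1.] gw 0.0552 F [ 0.5 -0.1 -3. ] t 19.55 q [-0.62  0.67  1.68 -0.    0.79 -2.  ]
turn units -0.001 | shift before turn [0.0002 0.0002 0.0058] | after turn [0.0002 0.0002 0.0058]
```

```bash
python3 -m inch '[[0,0,0.003,0],[0,0,0.002,0],[0,0,0.001,0],[0,0,0,0],[0,0,0,0],[0,0,0,0],[0,0,0,0],[0,0,0,0]]';python3 go.py .5038 -.3001 .0545 79
```

```text
t: 20.35
eef_pos: [0.5038, -0.3001, 0.0543]
ee_rot: [-0.301, -3.127, 0.0]
force: [-1.3, 1.0, -3.9]
grip_width: 0.0553
pos [ 0.5038 -0.3001  0.0543] jaw 79.0 tilt [-0. -0. -1.] gw 0.0553 F [-1.3  1.  -3.9] t 20.35 q [-0.62  0.67  1.68 -0.    0.78 -2.  ]
turn units -0.001 | shift before turn [-0.      0.0001 -0.0005] | after turn [-0.      0.0001 -0.0005]
```

```bash
python3 -m inch '[[0,0,0.001,0],[0,0,0.001,0],[0,0,0.001,0],[0,0,0,0],[0,0,0,0],[0,0,0,0],[0,0,0,0],[0,0,0,0]]';python3 go.py .5038 -.3001 .0545 79
```

```text
t: 21.15
eef_pos: [0.5038, -0.3002, 0.0534]
ee_rot: [0.301, 3.127, -0.0]
force: [-3.8, 2.3, 5.7]
grip_width: 0.0549
pos [ 0.5038 -0.3002  0.0534] jaw 79.0 tilt [ 0. -0. -1.] gw 0.0549 F [-3.8  2.3  5.7] t 21.15 q [-0.62  0.68  1.68 -0.    0.78 -2.  ]
turn units -0.001 | shift before turn [ 0.      0.0002 -0.0027] | after turn [ 0.      0.0002 -0.0027]
```

```bash
python3 -m inch '[[0,0,-0.001,0],[0,0,0,0],[0,0,0,0],[0,0,0,0],[0,0,0,0],[0,0,0,0],[0,0,-0.05,0],[0,0,-0.1,0]]' 0;python3 -m inch '[[0,0,-0.1,0],[0,0,-0.1,0],[0,0,-0.07,0],[0,0,0,0],[0,0,0,0],[0,0,0,0],[0,0,0,0],[0,0,0,0]]'; python3 go.py .4477 .3711 .2 83.7
python3 - <<'E'
from h import *
ci=camera_info('wrist'); im=capture('wrist'); cv2.imwrite('pics/w6.png',im[:,:,::-1])
b,l=blobs(cmask(im,'green'),1000); b2,_=blobs(cmask(im,'blue'),100); print(b,b2)
i=np.bincount(l[l>0]).argmax(); v,f=fit(pixhull(l==i),ci,.115,.056,.033,.058,(.504,-.3,[-.192]));print(v[:2],np.degrees(v[2]),f)
m=(cmask(im,'blue')|cmask(im,'green'))
v,f=fit(pixhull(m*(np.indices(m.shape)[0]<320)*(abs(np.indices(m.shape)[1]-316)<80)),ci,.14,.06,.005,.033,(.504,-.3,[-.192]));print('union as blue',v[:2],np.degrees(v[2]),f)
E
```

```text
t: 21.95
eef_pos: [0.5024, -0.2992, 0.1117]
ee_rot: [-0.301, -3.122, -0.004]
force: [-0.2, 0.2, 0.6]
grip_width: 0.0853
t: 22.75
eef_pos: [0.5035, -0.3, 0.2206]
ee_rot: [-0.301, -3.126, -0.001]
force: [0.0, -0.4, 0.8]
grip_width: 0.0857
pos [ 0.5035 -0.3     0.2206] jaw 79.0 tilt [-0.001  0.001 -1.   ] gw 0.0857 F [ 0.  -0.4  0.8] t 22.75 q [-0.62  0.45  1.59 -0.    1.11 -2.  ]
turn units -0.588 | shift before turn [0.4573 1.6202 0.0531] | after turn [0.3228 1.6522 0.0531]
[(np.int32(7228), array([316.5, 207.3]), array([274, 134,  86, 159], dtype=int32))] [(np.int32(1612), array([316.7, 124.2]), array([274, 115,  86,  22], dtype=int32))]
[ 0.50421644 -0.30048983] -10.6317324294454 0.03344364944997913
union as blue [ 0.50399057 -0.29965604] -11.605354328996555 0.05634489637592821
```

View pics/w6.png

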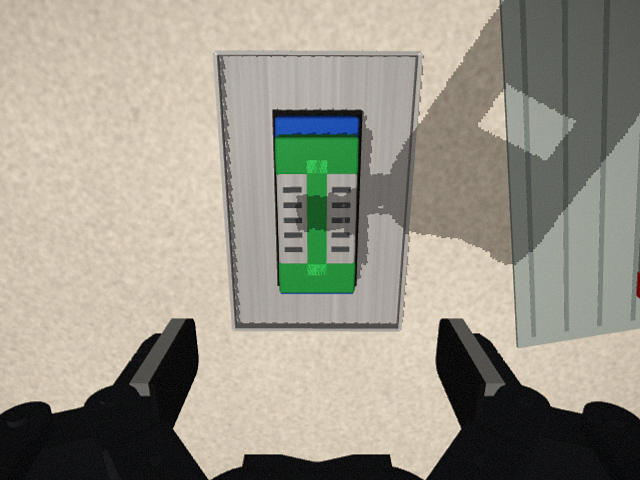

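```bash
python3 -m inch '[[0.01,0.06,0,-0.588],[0.024,0.11,0,0],[0.024,0.11,0,0],[0.024,0.11,0,0],[0.024,0.11,0,0],[0.024,0.11,0,0],[0.024,0.11,0,0],[0.024,0.11,0,0]]';python3 -m inch '[[0.024,0.11,0,0],[0.024,0.11,0,0],[0.024,0.11,0,0],[0.024,0.11,0,0],[0.024,0.11,0.02,0],[0.02,0.11,0.02,0],[0.01,0.11,0.01,0],[0,0.03,0,0]]'; python3 go.py .4477 .3711 .2 83.7
```

```text
t: 23.6
eef_pos: [0.471, 0.0394, 0.2214]
ee_rot: [0.173, 3.137, 0.0]
force: [0.1, -0.7, 0.4]
grip_width: 0.0854
t: 24.4
eef_pos: [0.4461, 0.3657, 0.2005]
ee_rot: [-0.168, -3.136, 0.0]
force: [-0.2, -0.5, 0.1]
grip_width: 0.0853
pos [0.4461 0.3657 0.2005] jaw 83.9 tilt [-0.001  0.    -1.   ] gw 0.0853 F [-0.2 -0.5  0.1] t 24.4 q [ 0.61  0.45  1.63  0.    1.06 -0.86]
turn units 0.019 | shift before turn [-0.0025  0.0139  0.0011] | after turn [-0.0025  0.0139  0.0011]
```

```bash
python3 - <<'E'
from h import *
ci=camera_info('wrist'); im=capture('wrist'); cv2.imwrite('pics/w7.png',im[:,:,::-1])
b,l=blobs(cmask(im,'yellow'),1000); print(b)
i=np.bincount(l[l>0]).argmax(); v,f=fit(pixhull(l==i),ci,.095,.054,.002,.026,(.4477,.3711,[-.11]));print(v[:2],np.degrees(v[2]),f)
E
python3 go.py .4477 .3711 .2 83.7
```

```text
[(np.int32(8400), array([325.7, 207.3]), array([289, 143,  77, 130], dtype=int32))]
[0.44537368 0.37223378] -6.880546011390485 0.018946295717008454
pos [0.4465 0.3654 0.2007] jaw 83.9 tilt [-0.  0. -1.] gw 0.0855 F [-1.2  0.1  0.4] t 24.45 q [ 0.61  0.45  1.63  0.    1.06 -0.86]
turn units 0.019 | shift before turn [-0.0015  0.0144  0.0018] | after turn [-0.0015  0.0144  0.0018]
```

View pics/w7.png

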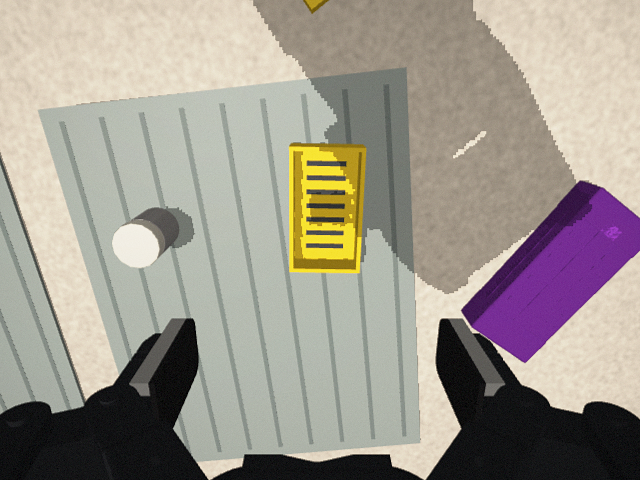

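```bash
python3 go.py .4454 .3722 .024 83.1; python3 -m inch '[[0.001,0.017,0.06,0.09],[0,0,0.1,0],[0,0,0.1,0],[0,0,0.08,0],[0,0,0,0],[0,0,0,0],[0,0,0,0],[0,0,0,0]]';python3 go.py .4454 .3722 .024 83.1
```

```text
pos [0.4465 0.3654 0.2007] jaw 83.9 tilt [-0.  0. -1.] gw 0.0855 F [-1.2  0.1  0.4] t 24.45 q [ 0.61  0.45  1.63  0.    1.06 -0.86]
turn units 0.094 | shift before turn [0.0043 0.0165 0.4418] | after turn [0.0045 0.0164 0.4418]
t: 25.25
eef_pos: [0.4482, 0.3695, 0.0674]
ee_rot: [0.193, 3.133, 0.003]
force: [0.3, 0.0, 1.2]
grip_width: 0.0855
pos [0.4482 0.3695 0.0674] jaw 83.0 tilt [ 0.002  0.002 -1.   ] gw 0.0855 F [0.3 0.  1.2] t 25.25 q [ 0.61  0.65  1.7  -0.    0.8  -0.84]
turn units -0.017 | shift before turn [0.0079 0.0056 0.1084] | after turn [0.0079 0.0056 0.1084]
```

```bash
python3 -m inch '[[0.004,0.001,0.06,0],[0,0,0.04,0],[0,0,0.002,0],[0,0,0,0],[0,0,0,0],[0,0,0,0],[0,0,0,0],[0,0,0,0]]'; python3 go.py .4454 .3722 .024 83.1
```

```text
t: 26.05
eef_pos: [0.4459, 0.3698, 0.025]
ee_rot: [0.192, 3.135, 0.0]
force: [0.4, 0.8, 0.0]
grip_width: 0.0854
pos [0.4459 0.3698 0.025 ] jaw 83.0 tilt [ 0.  0. -1.] gw 0.0854 F [0.4 0.8 0. ] t 26.05 q [ 0.61  0.71  1.71 -0.    0.72 -0.84]
turn units -0.015 | shift before turn [0.0019 0.0057 0.0025] | after turn [0.0019 0.0057 0.0025]
```

```bash
python3 -m inch '[[0.0019,0.0055,0.003,-0.01],[0,0,0,0],[0,0,0,0],[0,0,0,0],[0,0,0,0],[0,0,0,0],[0,0,0,0],[0,0,0,0]]';python3 -m inch '[[0,0,0,0],[0,0,0,0],[0,0,0,0],[0,0,0,0],[0,0,0,0],[0,0,0,0],[0,0,0,0],[0,0,0,0]]' 1 25; python3 go.py .4454 .3722 .024 83.1
```

```text
t: 26.85
eef_pos: [0.4453, 0.372, 0.0235]
ee_rot: [0.19, 3.136, -0.0]
force: [-0.4, -0.1, 0.5]
grip_width: 0.0859
t: 27.65
eef_pos: [0.4454, 0.3721, 0.0236]
ee_rot: [0.19, 3.136, 0.0]
force: [0.0, -0.6, 4.5]
grip_width: 0.0535
pos [0.4454 0.3721 0.0236] jaw 83.1 tilt [ 0.  0. -1.] gw 0.0535 F [ 0.  -0.6  4.5] t 27.65 q [ 0.62  0.72  1.7  -0.    0.72 -0.83]
turn units -0.005 | shift before turn [-0.0001  0.0003 -0.001 ] | after turn [-0.0001  0.0003 -0.001 ]
```

```bash
python3 -m inch '[[0,0,-0.06,0],[0,0,-0.1,0],[0,0,-0.12,0],[0,0,-0.12,0],[0,0,-0.12,0],[0,0,-0.01,0],[0,0,0,0],[0,0,0,0]]'; python3 go.py .504 -.3003 .235 79
```

```text
t: 28.45
eef_pos: [0.4446, 0.3715, 0.2335]
ee_rot: [-0.19, -3.133, 0.003]
force: [-0.4, 0.3, -1.5]
grip_width: 0.0533
pos [0.4446 0.3715 0.2335] jaw 83.1 tilt [-0.003 -0.002 -1.   ] gw 0.0533 F [-0.4  0.3 -1.5] t 28.45 q [ 0.62  0.42  1.59  0.    1.13 -0.83]
turn units 0.507 | shift before turn [-3.5050e-01 -1.6493e+00 -1.1000e-03] | after turn [-4.6620e-01 -1.6204e+00 -1.1000e-03]
```

```bash
python3 -m inch '[[0,-0.06,0,0.507],[-0.032,-0.106,0,0],[-0.032,-0.106,0,0],[-0.032,-0.106,0,0],[-0.032,-0.106,0,0],[-0.032,-0.106,0,0],[-0.032,-0.106,0,0],[-0.032,-0.106,0,0]]';python3 -m inch '[[-0.032,-0.106,0,0],[-0.032,-0.106,0,0],[-0.032,-0.106,0,0],[-0.032,-0.106,0,0],[-0.032,-0.106,0,0],[-0.032,-0.106,0,0],[-0.032,-0.106,0,0],[-0.015,-0.076,0,0]]'; python3 -m inch '[[0,0,0,0],[0,0,0,0],[0,0,0,0],[0,0,0,0],[0,0,0,0],[0,0,0,0],[0,0,0,0],[0,0,0,0]]';python3 go.py .504 -.3003 .235 79
python3 - <<'E'
from h import *
ci=camera_info('wrist');print(ci); im=capture('wrist'); cv2.imwrite('pics/w8.png',im[:,:,::-1]); s=state(); print(s['eef_pos'])
E
```

```text
t: 29.25
eef_pos: [0.4728, 0.038, 0.2336]
ee_rot: [-0.301, -3.124, 0.0]
force: [0.6, 0.9, -1.4]
grip_width: 0.0536
t: 30.05
eef_pos: [0.5044, -0.3019, 0.233]
ee_rot: [-0.303, -3.124, -0.002]
force: [0.0, 0.2, -1.7]
grip_width: 0.0534
t: 30.85
eef_pos: [0.5052, -0.2996, 0.2356]
ee_rot: [0.301, 3.127, -0.0]
force: [0.3, -0.2, -1.9]
grip_width: 0.0537
pos [ 0.5052 -0.2996  0.2356] jaw 79.0 tilt [ 0. -0. -1.] gw 0.0537 F [ 0.3 -0.2 -1.9] t 30.85 q [-0.61  0.43  1.57 -0.    1.14 -1.99]
turn units 0.001 | shift before turn [ 0.0025 -0.0024  0.0014] | after turn [ 0.0025 -0.0024  0.0014]
{'fx': 419.63018976653365, 'fy': 419.63018976653365, 'cx': 316.69324012650833, 'cy': 236.74300326047677, 'rvec': array([-2.21703456, -1.82974006, -0.30076068]), 'tvec': array([ 0.19849715, -0.56004048,  0.18972072])}
[ 0.50510615 -0.29960438  0.23552569]
```

View pics/w8.png

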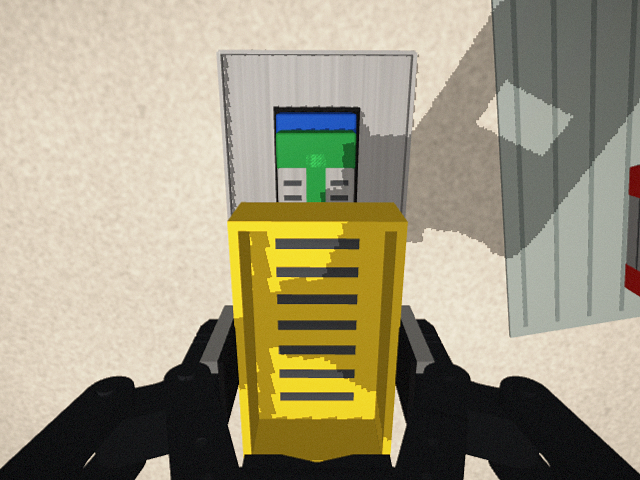

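```bash
python3 - <<'E'
import cv2
im=cv2.imread('pics/w8.png')
print('green f',[(r,im[r,315].tolist()) for r in range(126,136)]); print('bask f',[(r,im[r,300].tolist()) for r in list(range(198,208))+list(range(216,226))])
print('green sides r150',[(c,im[150,c].tolist()) for c in list(range(273,280))+list(range(352,362))]); print('bask r226',[(c,im[226,c].tolist()) for c in list(range(225,233))+list(range(402,412))])
E
```

```text
green f [(126, [193, 88, 34]), (127, [195, 90, 36]), (128, [187, 83, 31]), (129, [163, 80, 26]), (130, [69, 73, 19]), (131, [30, 75, 26]), (132, [29, 77, 17]), (133, [53, 130, 36]), (134, [61, 148, 40]), (135, [77, 164, 53])]
bask f [(198, [75, 73, 72]), (199, [74, 72, 71]), (200, [120, 125, 125]), (201, [180, 183, 186]), (202, [85, 131, 152]), (203, [14, 110, 136]), (204, [19, 112, 137]), (205, [23, 114, 142]), (206, [23, 116, 144]), (207, [20, 111, 143]), (216, [21, 112, 140]), (217, [16, 109, 138]), (218, [23, 111, 140]), (219, [26, 112, 138]), (220, [15, 101, 130]), (221, [30, 161, 196]), (222, [43, 220, 244]), (223, [47, 228, 247]), (224, [49, 227, 246]), (225, [46, 225, 245])]
green sides r150 [(273, [195, 201, 206]), (274, [122, 123, 131]), (275, [36, 33, 41]), (276, [51, 125, 34]), (277, [59, 145, 37]), (278, [74, 163, 51]), (279, [73, 164, 50]), (352, [40, 94, 25]), (353, [41, 99, 31]), (354, [37, 89, 22]), (355, [34, 65, 21]), (356, [16, 23, 15]), (357, [9, 13, 13]), (358, [61, 60, 62]), (359, [110, 112, 117]), (360, [113, 118, 123]), (361, [112, 114, 117])]
bask r226 [(225, [197, 217, 228]), (226, [208, 219, 228]), (227, [111, 222, 240]), (228, [48, 225, 245]), (229, [46, 226, 246]), (230, [49, 227, 246]), (231, [47, 226, 246]), (232, [50, 226, 246]), (402, [26, 145, 177]), (403, [24, 146, 178]), (404, [27, 144, 177]), (405, [28, 149, 178]), (406, [24, 147, 179]), (407, [89, 145, 168]), (408, [133, 152, 165]), (409, [141, 154, 166]), (410, [132, 150, 161]), (411, [135, 147, 157])]
```

```bash
python3 - <<'E'
from h import *
ci={'fx': 419.63018976653365, 'fy': 419.63018976653365, 'cx': 316.69324012650833, 'cy': 236.74300326047677, 'rvec': np.array([-2.21703456, -1.82974006, -0.30076068]), 'tvec': np.array([ 0.19849715, -0.56004048,  0.18972072])}
u=np.array([np.cos(np.radians(-11)),np.sin(np.radians(-11))]);n=np.array([-u[1],u[0]]); t=np.array([.5051,-.2996])
def loc(p): d=p[:2]-t; return (d@u*1000).round(1),(d@n*1000).round(1)
print('green f',loc(ray((315,132.5),.058,ci)),'bottom',loc(ray((315,129.4),.033,ci)),'+57.5; sides',loc(ray((275.4,150),.058,ci)),loc(ray((355.0,150),.058,ci)))
zb=.2355-.0236+.0025
print('basket f top',loc(ray((300,220.6),zb+.024,ci)),'bottom',loc(ray((300,201.8),zb,ci)),'+47.5; sides',loc(ray((226.7,226),zb+.024,ci)),loc(ray((406.9,226),zb+.024,ci)))
for s in[(-.0005,-.0015)]: pass
E
```

```text
green f (np.float64(-58.1), np.float64(-1.4)) bottom (np.float64(-58.3), np.float64(-1.5)) +57.5; sides (np.float64(-46.0), np.float64(-29.4)) (np.float64(-46.0), np.float64(26.9))
basket f top (np.float64(-47.3), np.float64(-5.2)) bottom (np.float64(-47.1), np.float64(-6.1)) +47.5; sides (np.float64(-45.6), np.float64(-27.3)) (np.float64(-45.6), np.float64(27.0))
```

```bash
python3 -m inch '[[0.0025,-0.0028,0.04,0],[0,0,0.1,0],[0,0,0.1,0],[0,0,0.09,0],[0,0,0.03,0],[0,0,0,0],[0,0,0,0],[0,0,0,0]]';python3 -m inch '[[0,0,0,0],[0,0,0,0],[0,0,0,0],[0,0,0,0],[0,0,0,0],[0,0,0,0],[0,0,0,0],[0,0,0,0]]';python3 go.py .5039 -.3005 .0815 79
```

```text
t: 31.7
eef_pos: [0.5048, -0.3012, 0.0935]
ee_rot: [0.301, 3.124, -0.002]
force: [0.8, -0.3, -1.7]
grip_width: 0.0531
t: 32.5
eef_pos: [0.5039, -0.3006, 0.0915]
ee_rot: [-0.301, -3.127, -0.0]
force: [0.0, -0.7, -1.9]
grip_width: 0.0535
pos [ 0.5039 -0.3006  0.0915] jaw 79.0 tilt [-0.  0. -1.] gw 0.0535 F [ 0.  -0.7 -1.9] t 32.5 q [-0.62  0.62  1.67  0.    0.85 -2.  ]
turn units -0.0 | shift before turn [0.0001 0.0002 0.0249] | after turn [0.0001 0.0002 0.0249]
```

```bash
python3 -m inch '[[0,0,0.012,0],[0,0,0.01,0],[0,0,0.003,0],[0,0,0.001,0],[0,0,0,0],[0,0,0,0],[0,0,0,0],[0,0,0,0]]';python3 -m inch '[[0,0,0.001,0],[0,0,0.001,0],[0,0,0.001,0],[0,0,0,0],[0,0,0,0],[0,0,0,0],[0,0,0,0],[0,0,0,0]]';python3 go.py .5039 -.3005 .079 79
```

```text
t: 33.3
eef_pos: [0.5039, -0.3006, 0.0812]
ee_rot: [0.301, 3.127, -0.0]
force: [-0.3, 0.3, -2.1]
grip_width: 0.0535
t: 34.1
eef_pos: [0.5039, -0.3006, 0.0799]
ee_rot: [-0.301, -3.127, -0.0]
force: [-0.3, 0.4, -2.3]
grip_width: 0.0533
pos [ 0.5039 -0.3006  0.0799] jaw 79.0 tilt [-0.  0. -1.] gw 0.0533 F [-0.3  0.4 -2.3] t 34.1 q [-0.62  0.63  1.68 -0.    0.83 -2.  ]
turn units 0.0 | shift before turn [0.0001 0.0001 0.0022] | after turn [0.0001 0.0001 0.0022]
```

```bash
python3 -m inch '[[0,0,0.001,0],[0,0,0.001,0],[0,0,0,0],[0,0,0,0],[0,0,0,0],[0,0,0,0],[0,0,0,0],[0,0,0,0]]';python3 go.py .5039 -.3005 .079 79
```

```text
t: 34.9
eef_pos: [0.5039, -0.3006, 0.0791]
ee_rot: [0.301, 3.127, -0.0]
force: [-0.1, 0.8, -1.0]
grip_width: 0.0536
pos [ 0.5039 -0.3006  0.0791] jaw 79.0 tilt [ 0. -0. -1.] gw 0.0536 F [-0.1  0.8 -1. ] t 34.9 q [-0.62  0.64  1.68 -0.    0.83 -2.  ]
turn units -0.0 | shift before turn [0.0001 0.0002 0.0003] | after turn [0.0001 0.0002 0.0003]
```

```bash
python3 -m inch '[[0,0,0.001,0],[0,0,0,0],[0,0,0,0],[0,0,0,0],[0,0,0,0],[0,0,0,0],[0,0,0,0],[0,0,0,0]]';python3 -m inch '[[0,0,0,0],[0,0,0,0],[0,0,0,0],[0,0,0,0],[0,0,0,0],[0,0,0,0],[0,0,-0.05,0],[0,0,-0.1,0]]' 0;python3 -m inch '[[0,0,-0.1,0],[0,0,-0.1,0],[0,0,-0.05,0],[0,0,0,0],[0,0,0,0],[0,0,0,0],[0,0,0,0],[0,0,0,0]]'; python3 go.py .4405 .066 .2 -11
python3 - <<'E'
from h import *
ci=camera_info('wrist'); im=capture('wrist'); cv2.imwrite('pics/w9.png',im[:,:,::-1])
b,l=blobs(cmask(im,'yellow'),1000)
i=np.bincount(l[l>0]).argmax(); v,f=fit(pixhull(l==i),ci,.095,.054,.058,.082,(.504,-.3,[-.192]));print(v[:2],np.degrees(v[2]),f)
E
```

```text
t: 35.7
eef_pos: [0.5039, -0.3006, 0.0787]
ee_rot: [0.301, 3.127, -0.0]
force: [0.3, -0.0, -0.7]
grip_width: 0.0534
t: 36.5
eef_pos: [0.5026, -0.2997, 0.137]
ee_rot: [-0.301, -3.122, -0.004]
force: [0.1, -0.9, 1.0]
grip_width: 0.0852
t: 37.3
eef_pos: [0.5037, -0.3005, 0.2378]
ee_rot: [-0.301, -3.126, -0.001]
force: [-0.4, 1.1, 0.1]
grip_width: 0.0853
pos [ 0.5037 -0.3005  0.2378] jaw 79.0 tilt [-0.001  0.001 -1.   ] gw 0.0853 F [-0.4  1.1  0.1] t 37.3 q [-0.62  0.43  1.57  0.    1.15 -2.  ]
turn units 11.249 | shift before turn [0.3299 0.8691 0.0954] | after turn [ 0.8691 -0.3298  0.0954]
[ 0.50421385 -0.30057052] -10.989047600074501 0.023428159201692278
```

View pics/w9.png

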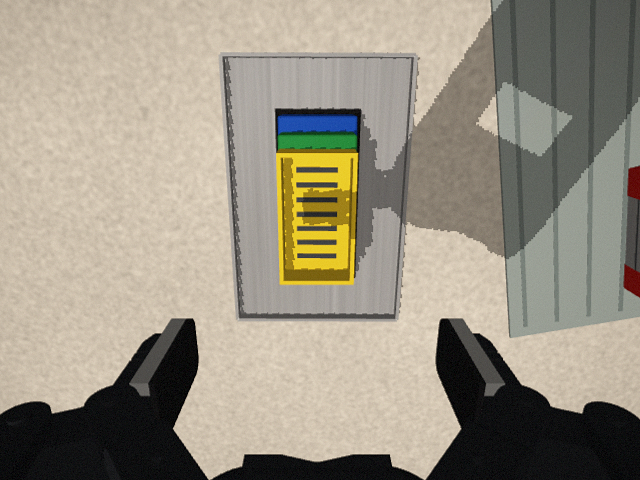

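```bash
python3 -m inch '[[0,0,0,1],[0,0,0,1],[0,0,0,1],[0,0,0,1],[0,0,0,1],[0,0,0,1],[0,0,0,1],[0,0,0,1]]' 0 25;python3 -m inch '[[0,0,0,1],[0,0,0,1],[0,0,0,1],[0,0,0,0.249],[0.08,-0.03,0,0],[0.1,-0.04,0,0],[0.1,-0.04,0,0],[0.1,-0.04,0,0]]'; python3 -m inch '[[0.1,-0.04,0,0],[0.1,-0.04,0,0],[0.1,-0.04,0.03,0],[0.1,-0.04,0.03,0],[0.09,-0.02,0.03,0],[0,0,0,0],[0,0,0,0],[0,0,0,0]]'; python3 go.py .4405 .066 .2 -11
python3 - <<'E'
from h import *
ci=camera_info('wrist');print(ci); im=capture('wrist'); cv2.imwrite('pics/w10.png',im[:,:,::-1])
E
```

```text
t: 38.15
eef_pos: [0.5039, -0.3005, 0.2384]
ee_rot: [-1.919, -2.486, 0.0]
force: [-0.5, 0.6, -0.1]
grip_width: 0.0853
t: 38.95
eef_pos: [0.4734, -0.1385, 0.2384]
ee_rot: [-2.424, -1.998, 0.0]
force: [0.2, 0.0, -0.6]
grip_width: 0.0854
t: 39.75
eef_pos: [0.441, 0.0655, 0.2029]
ee_rot: [2.424, 1.998, 0.0]
force: [-0.2, 0.2, 0.3]
grip_width: 0.0853
pos [0.441  0.0655 0.2029] jaw -11.0 tilt [ 0. -0. -1.] gw 0.0853 F [-0.2  0.2  0.3] t 39.75 q [ 0.04  0.22  1.96 -0.    0.96  0.24]
turn units -0.003 | shift before turn [ 0.0009 -0.0015  0.0073] | after turn [ 0.0009 -0.0015  0.0073]
{'fx': 419.63018976653365, 'fy': 419.63018976653365, 'cx': 316.69324012650833, 'cy': 236.74300326047677, 'rvec': array([-2.80304084,  0.26911766,  0.04436994]), 'tvec': array([-0.42001281,  0.11360824,  0.38334565])}
```

View pics/w10.png

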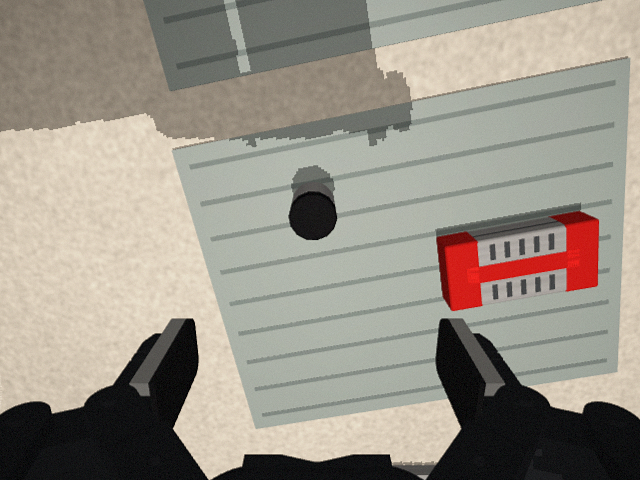

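```bash
python3 - <<'E'
from h import *
ci={'fx': 419.63018976653365, 'fy': 419.63018976653365, 'cx': 316.69324012650833, 'cy': 236.74300326047677, 'rvec': np.array([-2.80304084,  0.26911766,  0.04436994]), 'tvec': np.array([-0.42001281,  0.11360824,  0.38334565])}
im=cv2.imread('pics/w10.png')[:,:,::-1].copy(); m=cmask(im,'black'); b,l=blobs(m,300)
for a,c,s in b:
    if abs(c[0]-312)<30 and abs(c[1]-215)<30: print(a,c,s,ray(c,.0475,ci), 'diam',2*np.sqrt(a/np.pi)/ci['fx']*np.linalg.norm(ray(c,.0475,ci)+cv2.Rodrigues(ci['rvec'])[0].T@ci['tvec']))
E
```

```text
1808 [312.5 215.3] [289 191  48  49] [0.43835951 0.06955457 0.0475    ] diam 0.03316416905802886
```

```bash
python3 go.py .4384 .0695 .0345 -11; python3 -m inch '[[0.0105,0.0045,0.06,0],[0,0,0.09,0],[0,0,0.09,0],[0,0,0.04,0],[0,0,0,0],[0,0,0,0],[0,0,0,0],[0,0,0,0]]';python3 -m inch '[[0,0,0,0],[0,0,0,0],[0,0,0,0],[0,0,0,0],[0,0,0,0],[0,0,0,0],[0,0,0,0],[0,0,0,0]]';python3 go.py .4384 .0695 .0345 -11
python3 - <<'E'
from h import *
im=capture('wrist'); cv2.imwrite('pics/w11.png',im[:,:,::-1])
E
```

```text
pos [0.441  0.0654 0.203 ] jaw -11.1 tilt [ 0. -0. -1.] gw 0.0854 F [-0.4 -0.2 -0.5] t 39.8 q [ 0.04  0.22  1.96 -0.    0.96  0.24]
turn units -0.007 | shift before turn [ 0.0089 -0.0087  0.4211] | after turn [ 0.0089 -0.0087  0.4211]
t: 40.6
eef_pos: [0.4439, 0.0699, 0.0918]
ee_rot: [2.423, 1.997, 0.003]
force: [-0.4, 0.5, -0.2]
grip_width: 0.0852
t: 41.4
eef_pos: [0.4433, 0.07, 0.0907]
ee_rot: [-2.424, -1.998, 0.0]
force: [0.1, -0.8, -0.3]
grip_width: 0.0854
pos [0.4433 0.07   0.0907] jaw -11.0 tilt [-0. -0. -1.] gw 0.0854 F [ 0.1 -0.8 -0.3] t 41.4 q [ 0.05  0.43  2.03 -0.    0.68  0.24]
turn units 0.001 | shift before turn [-0.0035 -0.0117  0.1404] | after turn [-0.0035 -0.0117  0.1404]
```

View pics/w11.png

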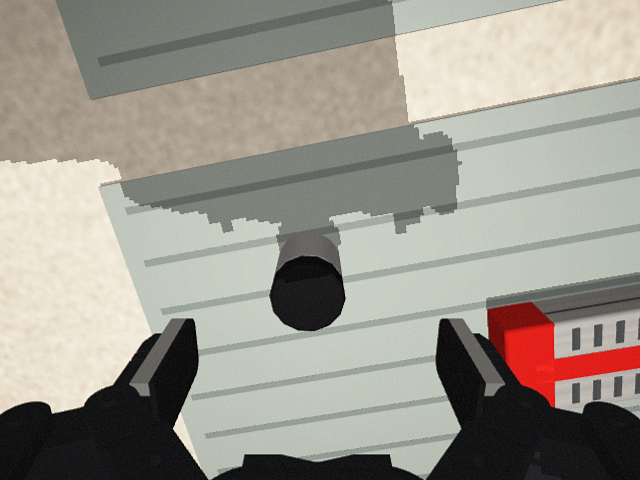

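```bash
python3 -m inch '[[-0.0035,-0.0117,0,0],[0,0,0.03,0],[0,0,0.05,0],[0,0,0.04,0],[0,0,0.02,0],[0,0,0,0],[0,0,0,0],[0,0,0,0]]';python3 go.py .4384 .0695 .0345 -11;python3 -m inch '[[0,0,0,0],[0,0,0,0],[0,0,0,0],[0,0,0,0],[0,0,0,0],[0,0,0,0],[0,0,0,0],[0,0,0,0]]' 1 25;python3 go.py .4384 .0695 .0345 -11
```

```text
t: 42.25
eef_pos: [0.4388, 0.0695, 0.0352]
ee_rot: [2.424, 1.998, 0.001]
force: [0.4, -0.1, 0.5]
grip_width: 0.0855
pos [0.4388 0.0695 0.0352] jaw -11.0 tilt [ 0.001  0.    -1.   ] gw 0.0855 F [ 0.4 -0.1  0.5] t 42.25 q [ 0.05  0.54  2.06 -0.    0.54  0.24]
turn units 0.001 | shift before turn [-0.0003 -0.0009  0.0017] | after turn [-0.0003 -0.0009  0.0017]
t: 43.05
eef_pos: [0.4385, 0.0695, 0.0349]
ee_rot: [2.424, 1.998, 0.0]
force: [-1.0, 0.3, 5.8]
grip_width: 0.0335
pos [0.4385 0.0695 0.0349] jaw -11.0 tilt [ 0.  0. -1.] gw 0.0335 F [-1.   0.3  5.8] t 43.05 q [ 0.05  0.54  2.06 -0.    0.54  0.24]
turn units 0.001 | shift before turn [-0.0001 -0.0002  0.0011] | after turn [-0.0001 -0.0002  0.0011]
```

```bash
python3 -m inch '[[0,0,-0.06,0],[0,0,-0.1,0],[0,0,-0.12,0],[0,0,-0.12,0],[0,0,-0.11,0],[0,0,0,0],[0,0,0,0],[0,0,0,0]]'; python3 go.py .5042 -.3006 .235 -11
```

```text
t: 43.85
eef_pos: [0.4377, 0.0694, 0.2373]
ee_rot: [-2.423, -1.997, 0.003]
force: [0.5, -0.5, -0.7]
grip_width: 0.0335
pos [0.4377 0.0694 0.2373] jaw -11.0 tilt [-0.002 -0.    -1.   ] gw 0.0335 F [ 0.5 -0.5 -0.7] t 43.85 q [ 0.05  0.17  1.93 -0.    1.05  0.24]
turn units 0.001 | shift before turn [-0.8764  0.3397  0.0055] | after turn [-0.8764  0.3398  0.0055]
```

```bash
python3 -m inch '[[-0.06,0.024,0,0],[-0.1,0.039,0,0],[-0.1,0.039,0,0],[-0.1,0.039,0,0],[-0.1,0.039,0,0],[-0.1,0.039,0,0],[-0.1,0.039,0,0],[-0.1,0.039,0,0]]'; python3 -m inch '[[-0.08,0.03,0,0],[-0.036,0.013,0,0],[0,0,0,0],[0,0,0,0],[0,0,0,0],[0,0,0,0],[0,0,0,0],[0,0,0,0]]'; python3 go.py .5042 -.3006 .235 -11
python3 - <<'E'
from h import *
ci=camera_info('wrist');print(ci,state()['eef_pos']); im=capture('wrist'); cv2.imwrite('pics/w12.png',im[:,:,::-1])
E
```

```text
t: 44.65
eef_pos: [0.4965, -0.2531, 0.2366]
ee_rot: [-2.422, -1.996, 0.002]
force: [0.9, 1.7, -0.7]
grip_width: 0.0327
t: 45.45
eef_pos: [0.5052, -0.3, 0.2389]
ee_rot: [2.423, 1.999, 0.0]
force: [0.5, -0.6, -0.7]
grip_width: 0.0333
pos [ 0.5052 -0.3     0.2389] jaw -11.0 tilt [ 0. -0. -1.] gw 0.0333 F [ 0.5 -0.6 -0.7] t 45.45 q [-0.62  0.43  1.56 -0.    1.15 -0.42]
turn units 0.005 | shift before turn [-0.002  -0.0021  0.0096] | after turn [-0.002  -0.0021  0.0096]
{'fx': 419.63018976653365, 'fy': 419.63018976653365, 'cx': 316.69324012650833, 'cy': 236.74300326047677, 'rvec': array([-2.80317277,  0.26757568,  0.04443707]), 'tvec': array([-0.55229322, -0.22682727,  0.30603871])} [ 0.50517448 -0.29998     0.23885099]
```

View pics/w12.png

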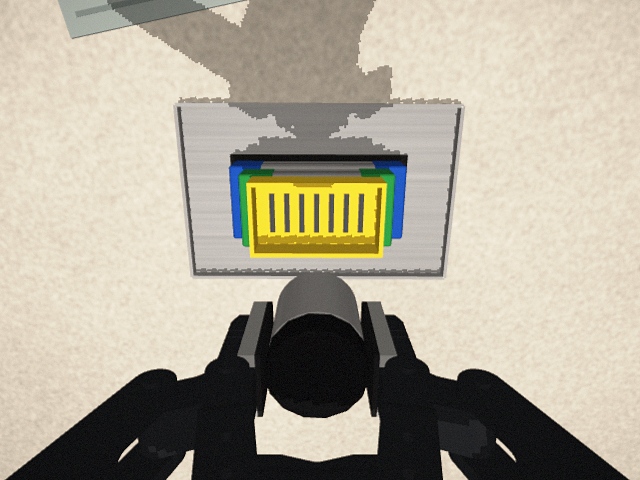

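```bash
python3 - <<'E'
from h import *
ci={'fx': 419.63018976653365, 'fy': 419.63018976653365, 'cx': 316.69324012650833, 'cy': 236.74300326047677, 'rvec': np.array([-2.80317277,  0.26757568,  0.04443707]), 'tvec': np.array([-0.55229322, -0.22682727,  0.30603871])}
im=cv2.imread('pics/w12.png')[:,:,::-1].copy()
b,l=blobs(cmask(im,'yellow'),1000); print(b)
i=np.bincount(l[l>0]).argmax(); v,f=fit(pixhull(l==i),ci,.095,.054,.058,.082,(.504,-.3,[-.192]));print(v[:2],np.degrees(v[2]),f)
print('pot lid', ray((317,366),.2389-.0324+.045,ci))
E
```

```text
[(np.int32(9696), array([316. , 216.8]), array([246, 176, 141,  82], dtype=int32))]
[ 0.50408214 -0.30074223] -11.30831839608079 0.012998477165855005
pot lid [ 0.5052278  -0.29776592  0.2515    ]
```

```bash
python3 -m inch '[[-0.004,-0.0024,0.03,0],[0,0,0.08,0],[0,0,0.09,0],[0,0,0.06,0],[0,0,0.02,0],[0,0,0,0],[0,0,0,0],[0,0,0,0]]';python3 -m inch '[[0,0,0,0],[0,0,0,0],[0,0,0,0],[0,0,0,0],[0,0,0,0],[0,0,0,0],[0,0,0,0],[0,0,0,0]]'; python3 go.py .5041 -.3015 .095 -11
```

```text
t: 46.3
eef_pos: [0.5044, -0.3022, 0.1281]
ee_rot: [2.422, 1.997, 0.001]
force: [0.4, -0.4, 0.5]
grip_width: 0.0335
t: 47.1
eef_pos: [0.5038, -0.3018, 0.1267]
ee_rot: [-2.424, -1.998, 0.0]
force: [-0.1, -0.3, -0.6]
grip_width: 0.0333
pos [ 0.5038 -0.3018  0.1267] jaw -11.0 tilt [-0.  0. -1.] gw 0.0333 F [-0.1 -0.3 -0.6] t 47.1 q [-0.62  0.57  1.65 -0.    0.92 -0.43]
turn units 0.001 | shift before turn [0.0008 0.0005 0.0792] | after turn [0.0008 0.0005 0.0792]
```

```bash
python3 -m inch '[[0.0008,0.0005,0.03,0],[0,0,0.03,0],[0,0,0.015,0],[0,0,0.003,0],[0,0,0,0],[0,0,0,0],[0,0,0,0],[0,0,0,0]]';python3 go.py .5041 -.3015 .0935 -11;python3 -m inch '[[0,0,0.001,0],[0,0,0.001,0],[0,0,0.001,0],[0,0,0,0],[0,0,0,0],[0,0,0,0],[0,0,0,0],[0,0,0,0]]';python3 go.py .5041 -.3015 .0935 -11
```

```text
t: 47.9
eef_pos: [0.5042, -0.3016, 0.0958]
ee_rot: [2.424, 1.998, 0.0]
force: [0.6, -0.4, 0.0]
grip_width: 0.0332
pos [ 0.5042 -0.3016  0.0958] jaw -11.0 tilt [ 0. -0. -1.] gw 0.0332 F [ 0.6 -0.4  0. ] t 47.9 q [-0.62  0.61  1.67  0.    0.86 -0.43]
turn units 0.001 | shift before turn [ 0.0001 -0.0004  0.0058] | after turn [ 0.0001 -0.0004  0.0058]
t: 48.7
eef_pos: [0.5041, -0.3015, 0.0943]
ee_rot: [2.424, 1.998, 0.0]
force: [0.5, -0.6, -0.8]
grip_width: 0.0333
pos [ 0.5041 -0.3015  0.0943] jaw -11.0 tilt [ 0. -0. -1.] gw 0.0333 F [ 0.5 -0.6 -0.8] t 48.7 q [-0.62  0.61  1.67 -0.    0.86 -0.43]
turn units 0.001 | shift before turn [ 0.0001 -0.0001  0.0021] | after turn [ 0.0001 -0.0001  0.0021]
```

```bash
python3 -m inch '[[0,0,0.001,0],[0,0,0.001,0],[0,0,0,0],[0,0,0,0],[0,0,0,0],[0,0,0,0],[0,0,0,0],[0,0,0,0]]';python3 -m inch '[[0,0,0.001,0],[0,0,0,0],[0,0,0,0],[0,0,0,0],[0,0,0,0],[0,0,0,0],[0,0,0,0],[0,0,0,0]]';python3 go.py .5041 -.3015 .0935 -11
```

```text
t: 49.5
eef_pos: [0.5041, -0.3015, 0.0935]
ee_rot: [2.424, 1.998, -0.0]
force: [0.9, 0.4, -0.8]
grip_width: 0.0331
t: 50.3
eef_pos: [0.5041, -0.3015, 0.0931]
ee_rot: [2.424, 1.998, -0.0]
force: [0.3, 0.8, -1.1]
grip_width: 0.0332
pos [ 0.5041 -0.3015  0.0931] jaw -11.0 tilt [-0. -0. -1.] gw 0.0332 F [ 0.3  0.8 -1.1] t 50.3 q [-0.62  0.62  1.67 -0.    0.86 -0.43]
turn units 0.0 | shift before turn [ 0.0001 -0.     -0.001 ] | after turn [ 0.0001 -0.     -0.001 ]
```

```bash
python3 -m inch '[[0,0,0.001,0],[0,0,0,0],[0,0,0,0],[0,0,0,0],[0,0,0,0],[0,0,0,0],[0,0,0,0],[0,0,0,0]]';python3 -m inch '[[0,0,0.001,0],[0,0,0,0],[0,0,0,0],[0,0,0,0],[0,0,0,0],[0,0,0,0],[0,0,0,0],[0,0,0,0]]';python3 go.py .5041 -.3015 .0935 -11
```

```text
t: 51.1
eef_pos: [0.5042, -0.3015, 0.093]
ee_rot: [2.424, 1.998, 0.0]
force: [-1.9, 1.4, 5.6]
grip_width: 0.0334
t: 51.9
eef_pos: [0.5042, -0.3016, 0.093]
ee_rot: [2.424, 1.998, -0.0]
force: [-3.0, 3.2, 9.8]
grip_width: 0.0333
pos [ 0.5042 -0.3016  0.093 ] jaw -11.0 tilt [ 0. -0. -1.] gw 0.0333 F [-3.   3.2  9.8] t 51.9 q [-0.62  0.62  1.67 -0.    0.86 -0.43]
turn units 0.001 | shift before turn [ 0.0002 -0.0002 -0.0014] | after turn [ 0.0002 -0.0002 -0.0014]
```

```bash
python3 -m inch '[[0,0,-0.002,0],[0,0,0,0],[0,0,0,0],[0,0,0,0],[0,0,0,0],[0,0,0,0],[0,0,0,0],[0,0,0,0]]';python3 -m inch '[[0,0,0,0],[0,0,0,0],[0,0,0,0],[0,0,0,0],[0,0,0,0],[0,0,0,0],[0,0,0,0],[0,0,0,0]]' 0.45;python3 go.py .5041 -.3015 .0935 -11
python3 - <<'E'
from h import *
for c in('wrist','scene'):
    im=capture(c); cv2.imwrite(f'pics/{c}13.png',im[:,:,::-1])
E
```

```text
t: 52.7
eef_pos: [0.5041, -0.3015, 0.093]
ee_rot: [-2.424, -1.998, 0.0]
force: [0.4, -0.3, -1.2]
grip_width: 0.0334
t: 53.5
eef_pos: [0.5041, -0.3015, 0.0931]
ee_rot: [2.424, 1.998, 0.0]
force: [-0.3, 0.2, 0.2]
grip_width: 0.0472
pos [ 0.5041 -0.3015  0.0931] jaw -11.0 tilt [ 0. -0. -1.] gw 0.0472 F [-0.3  0.2  0.2] t 53.5 q [-0.62  0.62  1.67 -0.    0.86 -0.43]
turn units 0.001 | shift before turn [ 0.0001 -0.     -0.0009] | after turn [ 0.0001 -0.     -0.0009]
```

View pics/wrist13.png

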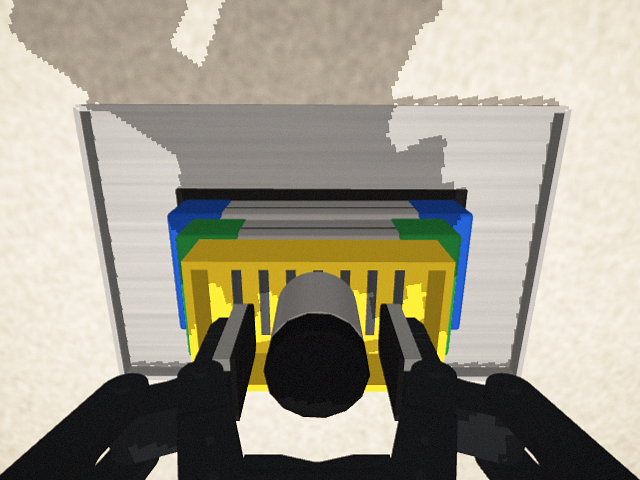

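Released: the pot stands clear of both fingers at (317,365) inside the basket. Next I go straight up and inspect.

```bash
python3 -m inch '[[0,0,-0.02,0],[0,0,-0.04,0],[0,0,-0.06,0],[0,0,-0.08,0],[0,0,-0.08,0],[0,0,-0.08,0],[0,0,0,0],[0,0,0,0]]';python3 -m inch '[[0,0,0,0],[0,0,0,0],[0,0,0,0],[0,0,0,0],[0,0,0,0],[0,0,0,0],[0,0,0,0],[0,0,0,0]]' 0
python3 - <<'E'
from meas import *
ci=camera_info('wrist'); im=capture('wrist'); cv2.imwrite('pics/w14.png',im[:,:,::-1])
b,l=blobs(cmask(im,'yellow'),1000)
i=np.bincount(l[l>0]).argmax(); v,f=fit(pixhull(l==i),ci,.095,.054,.058,.082,(.504,-.3,[-.192]));print(v[:2],np.degrees(v[2]),f)
s=capture('scene'); cv2.imwrite('pics/s14.png',cv2.resize(s[200:360,60:360],None,fx=2.6,fy=2.6,interpolation=cv2.INTER_CUBIC)[:,:,::-1])
t=capture('top'); cv2.imwrite('pics/t14.png',t[:,:,::-1])
print(state()['t'],state()['eef_pos'])
E
```

```text
t: 54.4
eef_pos: [0.5042, -0.3015, 0.2379]
ee_rot: [2.423, 1.998, 0.001]
force: [0.1, -0.6, -0.3]
grip_width: 0.0468
t: 55.2
eef_pos: [0.5041, -0.3015, 0.2371]
ee_rot: [2.424, 1.998, 0.0]
force: [0.7, 0.3, -0.1]
grip_width: 0.0852
[ 0.5039995  -0.30098301] -10.934011236500982 0.010443487725574241
55.35 [ 0.50411621 -0.30151991  0.23710735]
```

View pics/w14.png

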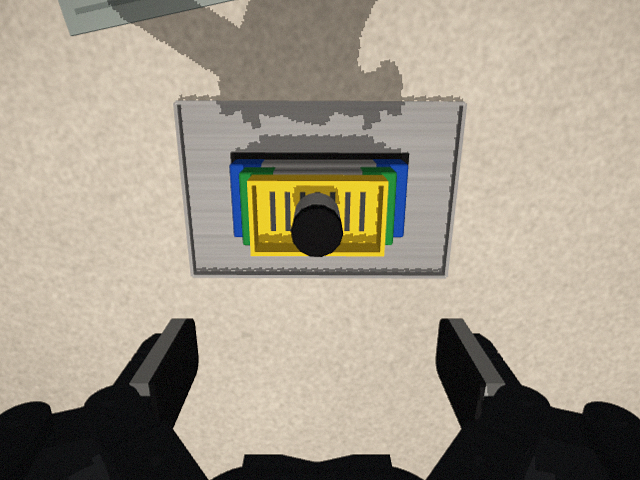

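View pics/s14.png

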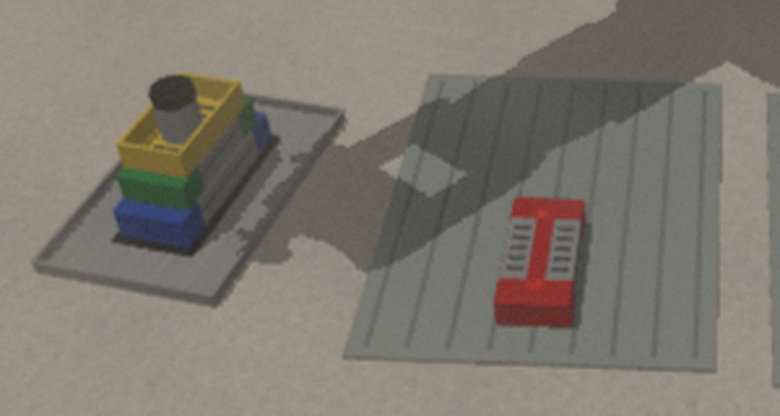

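View pics/t14.png

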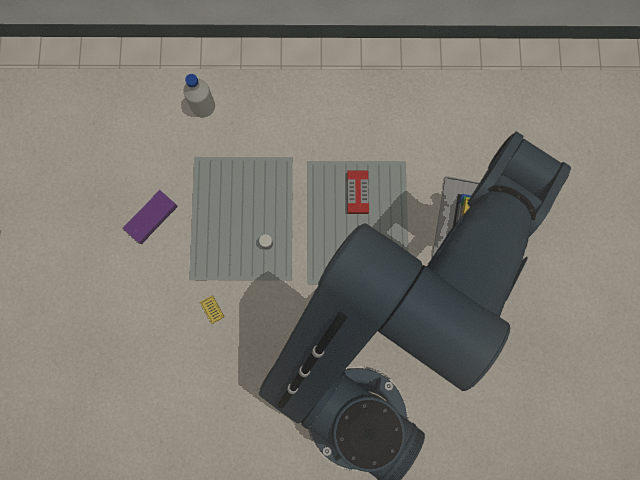

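The wrist view shows the stack square on the pad, with the pot upright in the basket at (317,230). In the top view the red cassette (358,192), white pot (265,241), purple block and small basket are where they started.

```bash
python3 -c "
from cell import *
print(hand_in())"
```

```text
the job is handed in; nothing more can be done
None
```

The load is built and handed in at about 55 s of the 128 s allowed. The blue cassette is on the pad, lengthways with the tray. The green cassette is on the blue one, the larger yellow basket on the green, and the black-lidded pot stands upright in the basket.

- **Alignment:** The wrist-camera fits put blue at (0.504, -0.301), green at (0.504, -0.300) and the basket at (0.504, -0.301), all at about -11° yaw. The pad centre measured about (0.505, -0.300).
- **Forces:** The highest readings I saw were about 11 N, well under the limits.
- **Left alone:** In the last top view the red cassette, white-lidded pot, purple block and small basket are where they started. The gripper was open and well above the stack at hand-in.
- **Disagreements:** The top and wrist cameras differed by 2–4 mm on object positions, so I used the wrist camera for every grasp and placing. One green fit gave -10.6° yaw, and a rough fit of blue and green together gave -11.6°; I put both down to fitting noise.
- **Correction on the way:** I typed one sideways shift with the wrong sign above the pot, and corrected it before descending without touching anything.

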